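Set up a batch scan of plaster jaw models

ROBOT

A 7-joint arm with a two-finger parallel gripper is mounted at the origin on the work surface. World frame = base frame: x ahead of the robot, y to its left, z up, the work surface at z = 0. Lengths are in m, angles in rad, forces in N, time in s.
With the tool pointing down it reaches from about 0.425 to 0.875 m from the base axis. Payload 8.4 kg.
Tool frame: the origin (TCP) lies between the finger pads; the fingertips stand 17 mm ahead of it and the grasp point (between the pads) lies 2 mm behind it; z points along the fingers, y is the direction in which the jaws open and shut (so a half turn about z gives the same grasp; the last joint's range is limited). The gripper opens to 87 mm and grips with 3 to 60 N. Pads are 19 mm wide; open, the fingers measure 117 mm over their backs; the gripper's body (75 mm by 190 mm) begins 51 mm behind the grasp point.
Start: joints at [1.195, 0.333, 0.04, 1.465, -0.013, 1.343, -0.059], TCP at [0.178, -0.625, 0.24] pointing down, gripper open.
Joint ranges: [-2.58, 2.58], [-0.38, 2.09], [-1.3, 1.39], [0.25, 2.4], [-1.5, 4.64], [0.08, 2.09], [-2.65, 2.65]. Speed limits (rad/s): [2.22, 2.22, 2.79, 2.79, 3.14, 3.14, 3.14].

INTERFACE

Orientations are given as a unit quaternion [w, x, y, z].
In Python, from station import monitor, capture, workorder, nets gives the robot as it stands.
- The arm moves only by the tool drive_tool, never from a script. Its argument "deltas" is a list of rows, each a list of 4 numbers: the shift along the world's x, y, z in mm, then the turn about the world's z in rad. A call has 1 to 8 rows; each row shifts and turns the commanded pose from where the row before left it; what a row does not reach is not made up. A row lasts 1/10 s, in which the tool goes at most 50 mm and 8.59 degrees, less where a joint would pass 70% of its speed; a pose out of reach is approached as far as the arm can. A call is refused whole if a number of a shift passes 50 or a number of a turn 0.15, either way. A call with a gripper value outside its range is refused whole. "gripper" is the opening, from -1 (shut) to 1 (fully open), set as the call begins (left out, the last holds). The fingers move at their own pace and stop on an object; the grip force is fixed at half the most. Time passes only in rows, so rows that do not move let the fingers close. It gives the time, the measured TCP pose, the force and the opening at its end, in the units of the state.
- monitor.read_state(): the state, without advancing time (a new reading comes with each control period).
- capture(name): name is "scene" or "top" or "wrist"; returns a dict with "img" (420x560x3 uint8, red, green, blue), "K" (3x3 intrinsics, pixels), "world_to_cam" (4x4, takes a point from world to camera coordinates). Camera axes: x right, y down, z forward; pixel columns grow to the right and rows downward; lengths in m; the calibration is good to about 2 mm. The wrist camera is an equidistant fisheye: a pixel r from the principal point sees the ray r / f radians off the axis. A picture is of the moment at which its call begins. There is no depth.
- workorder.finish_job(): hands the job in, once; it reports no verdict.
Trained networks look in a picture, given as the dict that the camera call returned (one of the last four; its "shot" number tells which), for a name from the list of things; names that differ only in an ending like _2 or _b are one class to them, and where a whole thing is asked for, a point or a joint stands for the part that bears it (a point fixed in the world has none). Each returns a list of dicts, best first, with "confidence" (0 to 1); they miss things now and then, are a little off and sometimes report something else, mostly with a low value. They report only what shows in the picture. A call takes as long as a camera call. They do not tell look-alikes from the thing itself.
- nets.trace(label, picture): "pixels" (420x560 bool, what is visible of it) and "box" ([left, top, right, bottom] in pixels, round what is visible of it).
The state is a dict: "t": time; "qpos": joint angles; "joint_vel": joint speeds; "tau": joint torques, N m; "tcp_pos": TCP position; "ee_rot": TCP orientation; "force": force on the tool from outside, world axes, zero at the start; "moment": the same for the moment, N m; "finger_gap": opening from 0.0 (shut) to 1.0 (fully open).
Only numpy, scipy, OpenCV 4.12 (cv2) and the standard library are available. Lean on these libraries where they do the work, as an engineer would, in place of code of your own. Each camera call takes 0.05 s, during which the arm holds its last target.

TASK

Stand all the loose plaster jaw models from the bench upright on the scanner's black plate, dial job number 4-7-2 on the three thumbwheels (left to right as the robot sees them, the digit on top counts) and turn the black dial to the fifth click clockwise from its anticlockwise stop. When all of that is ready, press the green start button right down and let it go, leaving the models standing on the plate, the settings as they are and the other things on the bench where they were.

Things in the scene. Friction and masses are not known exactly. Their poses are not given: they have to be found in the camera images.
- console: Light-grey control box fixed to the bench, 150 (its x) x 320 (its y) x 45 mm high, origin at the centre of its underside; its y axis runs along the row of controls. On its dark top face, from its +y end (left, seen from the robot) to its -y end: three thumbwheels, the black dial, the green start button (this one nearer the robot).
- wheel1 (a joint): The left (+y) digit thumbwheel seen from the robot. Value in rad = digit set x 0.6283, 0 (digit 0) to 5.655 (digit 9), a stop at each end. The digit on top, level with the white marks on the box, is the one set. Grows as the wheel's top moves in the box's +x direction (away from the robot). Spring detents: let go, it drops into the nearest digit; about 0.06 N m turns it past a click.
- wheel1_axle (a point): Centre of the left (+y) thumbwheel: white, ten-sided, black digits on the flats, upright, axle along the box's y; 14 mm thick, 68 mm across flats, 46 mm centre to centre. Axle 10 mm above the box's top face, top flat 34 mm above the axle. Pinch its flat sides near the top and carry them round the axle, the hand leaning with the wheel (else it slips), again and again; or drag its rim.
- wheel2 (a joint): The middle digit thumbwheel seen from the robot. Value in rad = digit set x 0.6283, 0 (digit 0) to 5.655 (digit 9), a stop at each end. The digit on top, level with the white marks on the box, is the one set. Grows as the wheel's top moves in the box's +x direction (away from the robot). Spring detents: let go, it drops into the nearest digit; about 0.06 N m turns it past a click.
- wheel2_axle (a point): Centre of the middle thumbwheel: white, ten-sided, black digits on the flats, upright, axle along the box's y; 14 mm thick, 68 mm across flats, 46 mm centre to centre. Axle 10 mm above the box's top face, top flat 34 mm above the axle. Pinch its flat sides near the top and carry them round the axle, the hand leaning with the wheel (else it slips), again and again; or drag its rim.
- wheel3 (a joint): The right (-y) digit thumbwheel seen from the robot. Value in rad = digit set x 0.6283, 0 (digit 0) to 5.655 (digit 9), a stop at each end. The digit on top, level with the white marks on the box, is the one set. Grows as the wheel's top moves in the box's +x direction (away from the robot). Spring detents: let go, it drops into the nearest digit; about 0.06 N m turns it past a click.
- wheel3_axle (a point): Centre of the right (-y) thumbwheel: white, ten-sided, black digits on the flats, upright, axle along the box's y; 14 mm thick, 68 mm across flats, 46 mm centre to centre. Axle 10 mm above the box's top face, top flat 34 mm above the axle. Pinch its flat sides near the top and carry them round the axle, the hand leaning with the wheel (else it slips), again and again; or drag its rim.
- dial (a joint): Black rotary selector, white pointer line, upright axis, a click every 0.5236 rad. 0 at its anticlockwise stop (pointer 135 degrees anticlockwise from the box's +x, seen from above), growing clockwise to 4.712 (ninth click, other stop); fifth click 2.618. Ten white marks on the box show stop and clicks. Detents drop it into the nearest click when let go; about 0.05 N m turns it.
- dial_grip (a point): On the dial's axis, at the height to grip it (34 mm above the box's top face): the grip is an upright bar 44 mm long, 14 mm thick, from 9 to 47 mm above the box's top face, lying along the pointer direction; grip it across its thickness.
- start (a joint): Green spring push button, 26 mm across; 0 released, 0.006 m fully down (pressed from 0.004 m). Fully down takes 4 N; it springs back.
- start_top (a point): Centre of the top face of the green button, 22 mm above the box's top face when released; pushed straight down.
- plate (a point): Centre of the upper face of the scanner's black plate, 10 mm above the bench, fixed; the plate is 170 mm along its x axis and 190 mm along its y axis (axes given by this orientation). The scanner's white column, 100 x 70 mm and 240 mm high, stands on the +y side, centred 225 mm from this point.
- jaw1_mid (a point): Loose plaster jaw model, cream block with a horseshoe of tan teeth on top, 90 g, may be absent. Base block 56 mm (its x) x 46 mm (its y) x 24 mm high, teeth up to 33 mm above its underside. The point is the centre of the base block, 12 mm above the underside; z is up. Best gripped across the 46 mm.
- jaw2_mid (a point): Loose plaster jaw model, cream block with a horseshoe of tan teeth on top, 90 g, may be absent. Base block 56 mm (its x) x 46 mm (its y) x 24 mm high, teeth up to 33 mm above its underside. The point is the centre of the base block, 12 mm above the underside; z is up. Best gripped across the 46 mm.
- jaw3_mid (a point): Loose plaster jaw model, cream block with a horseshoe of tan teeth on top, 90 g, may be absent. Base block 56 mm (its x) x 46 mm (its y) x 24 mm high, teeth up to 33 mm above its underside. The point is the centre of the base block, 12 mm above the underside; z is up. Best gripped across the 46 mm.
- jaw4_mid (a point): Loose plaster jaw model, cream block with a horseshoe of tan teeth on top, 90 g, may be absent. Base block 56 mm (its x) x 46 mm (its y) x 24 mm high, teeth up to 33 mm above its underside. The point is the centre of the base block, 12 mm above the underside; z is up. Best gripped across the 46 mm.
- dropper1: White dropper bottle, 34 mm across, 98 mm high; bystander, origin at its underside; leave it where it is.
- dropper2: White dropper bottle, 34 mm across, 98 mm high; bystander, origin at its underside; leave it where it is.
- jar: Glass jar with a green cap, 72 mm across, 65 mm high; bystander, origin at its underside; leave it where it is.
- bowl: White bowl, 150 mm across, 50 mm high; bystander, origin at its underside; leave it where it is.
- brush: Brush 160 mm long, lying on the bench; bystander, origin at its underside; leave it where it is.
- articulator: Black hinged holder with two plaster casts, 110 mm high; bystander, origin at its underside; leave it where it is.
There are look-alikes about, which are no part of the job. Leave any blue or pink look-alike of the part that bears jaw3_mid alone. Leave any blue look-alike of the part that bears jaw2_mid alone.

How it is judged:
On the way, in this order (a step that is already met when the one before it is completed fails the run):
1. all jaw models stand on the plate, wheels at 4-7-2, dial at its fifth click (x of jaw1_mid in the frame of plate between -0.07 and 0.07 m and y of jaw1_mid in the frame of plate between -0.08 and 0.08 m and z of jaw1_mid in the frame of plate between 0.007 and 0.017 m and angle between each of jaw1_mid, jaw2_mid, jaw3_mid, jaw4_mid's own z axis and vertical below 0.12 rad and x of jaw2_mid in the frame of plate between -0.07 and 0.07 m and y of jaw2_mid in the frame of plate between -0.08 and 0.08 m and z of jaw2_mid in the frame of plate between 0.007 and 0.017 m and x of jaw3_mid in the frame of plate between -0.07 and 0.07 m and y of jaw3_mid in the frame of plate between -0.08 and 0.08 m and z of jaw3_mid in the frame of plate between 0.007 and 0.017 m and x of jaw4_mid in the frame of plate between -0.07 and 0.07 m and y of jaw4_mid in the frame of plate between -0.08 and 0.08 m and z of jaw4_mid in the frame of plate between 0.007 and 0.017 m and value of joint wheel1 between 2.3133 and 2.7133 rad and value of joint wheel2 between 4.1982 and 4.5982 rad and value of joint wheel3 between 1.0566 and 1.4566 rad and value of joint dial between 2.458 and 2.778 rad and value of joint start below 0.003 m), for 0.2 s.
2. after that the green button is pressed down (value of joint start above 0.004 m), for 0.05 s.
At the end, for the whole second after the job is handed in: every jaw model stands upright (within 0.12 rad), at rest on the black plate, its centre within 70 mm (plate x) and 80 mm (plate y) of the plate's centre; wheels at 4, 7, 2 (within 0.2 rad), dial at its fifth click (within 0.16 rad), start button up again (x of jaw1_mid in the frame of plate between -0.07 and 0.07 m and y of jaw1_mid in the frame of plate between -0.08 and 0.08 m and z of jaw1_mid in the frame of plate between 0.007 and 0.017 m and angle between each of jaw1_mid, jaw2_mid, jaw3_mid, jaw4_mid's own z axis and vertical below 0.12 rad and x of jaw2_mid in the frame of plate between -0.07 and 0.07 m and y of jaw2_mid in the frame of plate between -0.08 and 0.08 m and z of jaw2_mid in the frame of plate between 0.007 and 0.017 m and x of jaw3_mid in the frame of plate between -0.07 and 0.07 m and y of jaw3_mid in the frame of plate between -0.08 and 0.08 m and z of jaw3_mid in the frame of plate between 0.007 and 0.017 m and x of jaw4_mid in the frame of plate between -0.07 and 0.07 m and y of jaw4_mid in the frame of plate between -0.08 and 0.08 m and z of jaw4_mid in the frame of plate between 0.007 and 0.017 m and value of joint wheel1 between 2.3133 and 2.7133 rad and value of joint wheel2 between 4.1982 and 4.5982 rad and value of joint wheel3 between 1.0566 and 1.4566 rad and value of joint dial between 2.458 and 2.778 rad and value of joint start below 0.002 m and linear speed of each of jaw1, jaw2, jaw3, jaw4 below 0.02 m/s); the robot touches nothing.
It fails at once if a bystander is pushed more than 40 mm from its place (distance of any of dropper1, dropper2, jar, bowl, brush, articulator from where it was at the start of the episode above 0.04 m).
Of jaw1, jaw2, jaw3, jaw4 only 2 to 4 are there at a start; the rules pass over those that are not, and their reading is None.
At some moment in a run one of jaw1, jaw2, jaw3, jaw4 may be knocked a few centimetres aside while the robot is not near it.
It also fails if it takes over 210 s, if anything falls off the work surface, if the arm or the gripper's body presses on something with over 40 N, if the wrist force passes 120 N, or if a joint passes its speed limit or range.

## Working session

There is one attempt and no reset: what is moved stays moved. The work goes in short steps, Python scripts to look and compute and a tool call to move; the robot and the scene stay as the last step left them, time stands still between calls to the robot, and variables do not carry over. Pictures are saved under pics/ and viewed, and the job is handed in when it is done.

Besides the shell and the picture viewer there is one more tool, called after "Emit:" by a JSON object that holds its "fn" and its "kwargs". drive_tool: Moves the arm, as the interface text tells. Its arguments: {"type":"object","properties":{"deltas":{"type":"array"},"gripper":{"type":"number"}},"required":["deltas"]}

```bash
ls; mkdir -p pics; cat > h.py <<'E'
import numpy as np, cv2
from station import monitor, capture, workorder, nets
def save(c,n,crop=None,s=1):
    im=c['img'][:,:,::-1]
    if crop: 
        l,t,r,b=crop; im=im[t:b,l:r]
    if s!=1: im=cv2.resize(im,None,fx=s,fy=s,interpolation=cv2.INTER_CUBIC)
    cv2.imwrite('pics/'+n+'.png',im)
def ray(c,u,v):
    K=c['K'];M=np.array(c['world_to_cam']);R=M[:3,:3];t=M[:3,3]
    x=(u-K[0][2])/K[0][0];y=(v-K[1][2])/K[1][1]
    if c.get('fish'):
        r=np.hypot(x,y); d=np.array([0,0,1.]) if r<1e-9 else np.array([x/r*np.sin(r),y/r*np.sin(r),np.cos(r)])
    else: d=np.array([x,y,1.])
    d=R.T@d; return -R.T@t, d/np.linalg.norm(d)
def atz(c,u,v,z):
    o,d=ray(c,u,v); return o+d*(z-o[2])/d[2]
def proj(c,p):
    K=np.array(c['K']);M=np.array(c['world_to_cam']);q=M[:3,:3]@np.array(p)+M[:3,3]
    if c.get('fish'):
        r=np.hypot(q[0],q[1]);th=np.arctan2(r,q[2]); n=q[:2]/max(r,1e-9)*th
    else: n=q[:2]/q[2]
    return K[0,0]*n[0]+K[0,2],K[1,1]*n[1]+K[1,2]
def cap(n):
    c=capture(n); c['fish']=(n=='wrist'); return c
def tri(obs):
    A=np.zeros((3,3));b=np.zeros(3)
    for c,u,v in obs:
        o,d=ray(c,u,v);P=np.eye(3)-np.outer(d,d);A+=P;b+=P@o
    x=np.linalg.solve(A,b); return x
E
python3 - <<'E'
from h import *
for n in ['scene','top','wrist']:
    c=cap(n);save(c,n+'0');print(n,c['K'],np.round(c['world_to_cam'],3),c['shot'])
print(monitor.read_state())
E
```

```text
pics
scene [[491.40097267   0.         277.38062755]
 [  0.         491.40097267 207.46668221]
 [  0.           0.           1.        ]] [[ 0.468  0.884 -0.01  -0.22 ]
 [ 0.687 -0.37  -0.625 -0.339]
 [-0.556  0.286 -0.78   1.539]
 [ 0.     0.     0.     1.   ]] 1
top [[381.12885505   0.         281.07383525]
 [  0.         381.12885505 207.02268182]
 [  0.           0.           1.        ]] [[-0.025 -1.     0.005 -0.037]
 [-0.982  0.023 -0.188  0.556]
 [ 0.188 -0.01  -0.982  0.991]
 [ 0.     0.     0.     1.   ]] 2
wrist [[325.1922621    0.         281.06298598]
 [  0.         325.1922621  207.81197907]
 [  0.           0.           1.        ]] [[ 0.274 -0.962 -0.    -0.649]
 [-0.919 -0.262  0.295 -0.036]
 [-0.284 -0.08  -0.956  0.391]
 [ 0.     0.     0.     1.   ]] 3
{'t': 0.15, 'qpos': array([ 1.19481273,  0.33372354,  0.03988715,  1.46607129, -0.0134257 ,
        1.34331401, -0.05851378]), 'joint_vel': array([ 0.00252071, -0.0015273 , -0.00016931, -0.0026247 ,  0.00092396,
       -0.00056498,  0.00077822]), 'tau': array([ 2.68384327e-03, -6.56839943e+01,  1.33706387e+00, -4.04113519e+01,
       -5.96248289e-02,  4.16434288e-02,  6.55766053e-05]), 'tcp_pos': array([ 0.17750518, -0.6249269 ,  0.23887841]), 'ee_rot': array([-6.14317911e-04,  9.90442165e-01,  1.37927256e-01, -1.15642263e-04]), 'force': array([-0.35662014,  0.14834468, -0.76211508]), 'moment': array([-0.02866164, -0.05878107, -0.01975879]), 'finger_gap': 0.9979672210643589}
```

View pics/scene0.png

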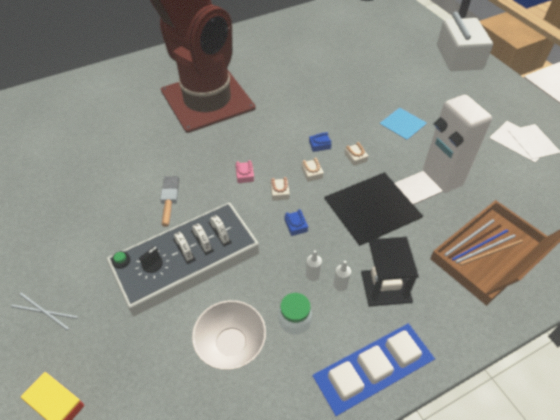

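View pics/top0.png

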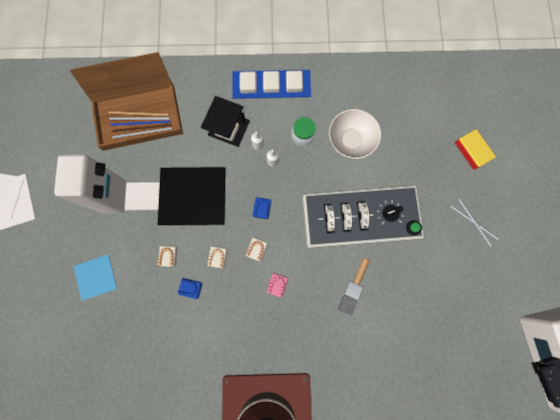

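View pics/wrist0.png

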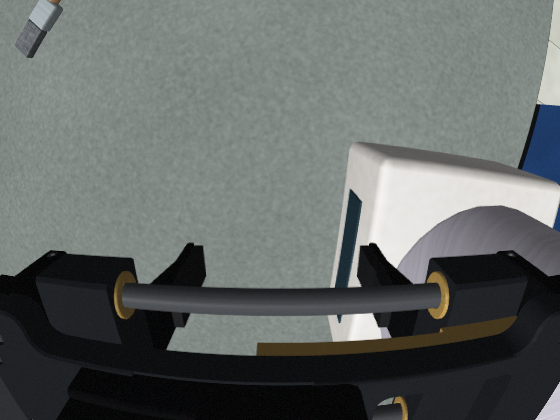

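Three cream jaws in the top view, at about (167,257), (217,258) and (257,249). Blue look-alikes are at (190,289) and (262,208), pink at (277,285). The plate is at (192,196) and the console around (363,216). Next I'll zoom in and measure.

```bash
python3 - <<'E'
from h import *
c=cap('top'); s=cap('scene')
save(c,'topA',(140,150,300,310),4.5/1.2); save(c,'topB',(295,170,435,260),5); save(s,'scA',(100,190,270,310),4.5); save(s,'scB',(220,110,430,250),3.8)
for n in ['jaw1_mid','jaw2_mid','console','dial','wheel1','start']:
  for nm,k in (('top',c),('scene',s)):
    for r in nets.trace(n,k): 
        m=r['pixels']; v,u=np.nonzero(m); print(n,nm,round(r['confidence'],2),np.round(r['box']),u.mean().round(1),v.mean().round(1),len(u))
np.save('caps.npy',[{k:np.array(x[k]) for k in('img','K','world_to_cam')} for x in (c,s)],allow_pickle=True)
E
```

```text
jaw1_mid top 0.86 [160. 251. 177. 269.] 167.8 256.2 362
jaw1_mid top 0.72 [245. 237. 268. 262.] 256.5 249.5 323
jaw1_mid top 0.7 [342. 204. 350. 230.] 347.0 216.0 202
jaw1_mid scene 0.69 [346. 145. 371. 165.] 355.9 154.1 351
jaw1_mid scene 0.26 [336. 261. 353. 290.] 341.9 277.1 369
jaw2_mid top 0.88 [210. 246. 227. 267.] 217.3 257.4 353
jaw2_mid top 0.69 [177. 281. 202. 301.] 190.0 288.0 392
jaw2_mid top 0.68 [412. 225. 420. 235.] 415.3 227.3 66
jaw2_mid scene 0.92 [308. 130. 333. 150.] 319.6 141.8 353
jaw2_mid scene 0.57 [303. 159. 325. 179.] 311.3 169.6 268
console top 0.77 [304. 188. 422. 248.] 362.3 216.8 6246
console top 0.7 [292. 116. 318. 148.] 304.0 132.0 588
console top 0.51 [382. 204. 405. 219.] 391.8 212.8 273
console scene 0.66 [107. 200. 263. 317.] 182.4 257.2 8824
dial top 0.61 [382. 206. 405. 221.] 392.2 212.8 265
dial top 0.28 [209. 246. 230. 268.] 217.7 257.0 379
dial scene 0.83 [139. 249. 160. 270.] 151.3 260.1 396
wheel1 top 0.74 [324. 206. 333. 230.] 330.1 217.8 180
wheel1 top 0.65 [359. 205. 370. 231.] 364.0 215.9 241
wheel1 top 0.63 [343. 203. 352. 229.] 347.3 217.2 183
wheel1 scene 0.79 [210. 215. 230. 242.] 219.3 228.3 285
wheel1 scene 0.7 [173. 237. 192. 261.] 183.0 245.2 225
wheel1 scene 0.48 [194. 225. 208. 250.] 200.9 236.0 204
start top 0.5 [413. 223. 427. 231.] 415.3 227.1 70
```

```bash
ls pics
```

```text
scA.png
scB.png
scene0.png
top0.png
topA.png
topB.png
wrist0.png
```

View pics/topA.png

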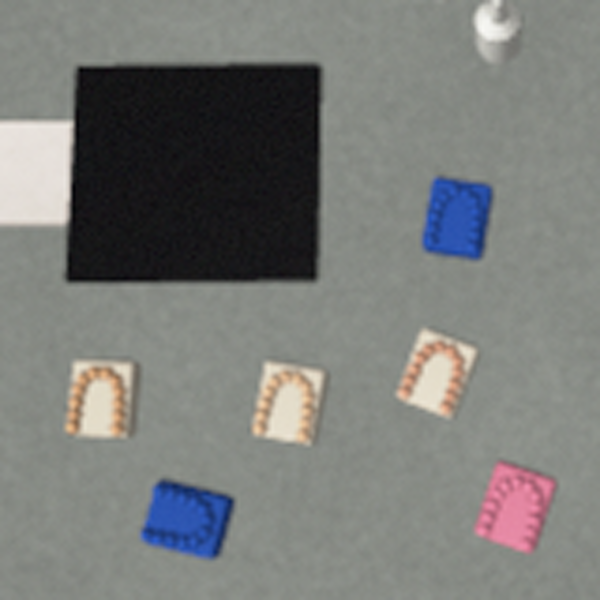

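View pics/topB.png

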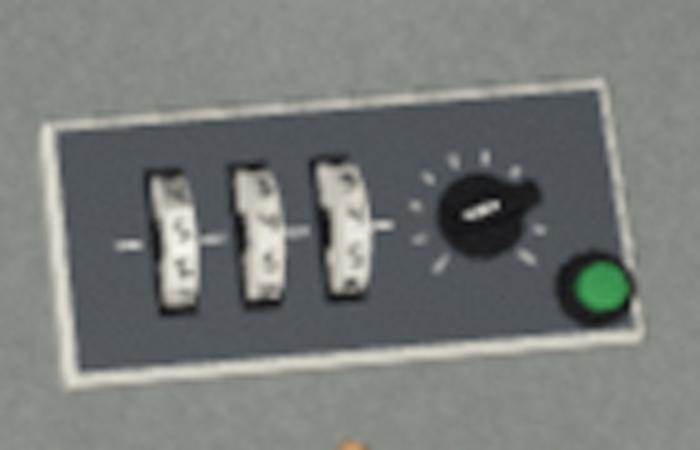

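View pics/scA.png

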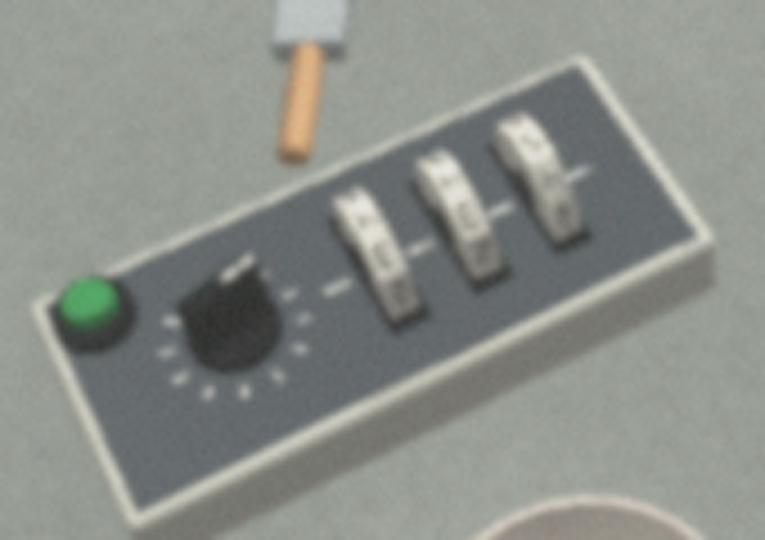

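View pics/scB.png

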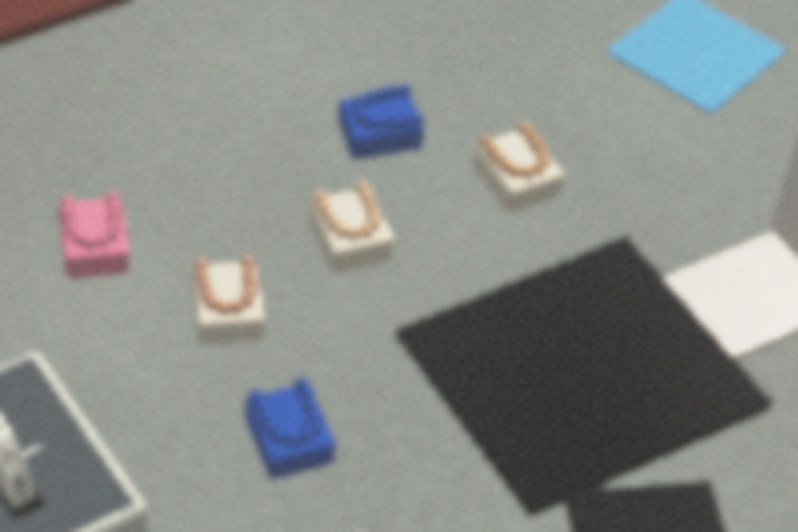

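```bash
cat > m1.py <<'E'
from h import *
from scipy.optimize import least_squares
c,s=np.load('caps.npy',allow_pickle=True)
def T(u,v,k,o): return u/k+o[0],v/k+o[1]
A=lambda u,v:T(u,v,3.75,(140,150)); B=lambda u,v:T(u,v,5,(295,170))
SA=lambda u,v:T(u,v,4.5,(100,190)); SB=lambda u,v:T(u,v,3.8,(220,110))
def rect(name,hx,hy,z,tops,scs):
    # order: ++, +-, --, -+
    sg=[(1,1),(1,-1),(-1,-1),(-1,1)]
    for a,b in zip(tops,scs): print(name,np.round(tri([(c,*a),(s,*b)]),4))
    def f(p):
        r=[]
        R=np.array([[np.cos(p[2]),-np.sin(p[2])],[np.sin(p[2]),np.cos(p[2])]])
        for (a,b),t,w in zip(sg,tops,scs):
            q=R@[a*hx,b*hy]+p[:2]
            P=[*q,p[3]]
            r+=list(np.subtract(proj(c,P),t))+list(np.subtract(proj(s,P),w))
        return r
    o=least_squares(f,[0.6,0,0,z]);print(name,np.round(o.x,4),'res',np.abs(o.fun).max().round(2)); return o.x
rect('console',.075,.16,.045,[B(45,125),B(602,83),B(643,338),B(70,383)],[SA(712,242),SA(135,523),SA(38,305),SA(583,60)])
rect('plate',.085,.095,.01,[A(77,66),A(320,66),A(316,280),A(67,281)],[SB(771,404),SB(531,513),SB(397,332),SB(627,238)])
E
python3 m1.py; python3 -c "
from h import *
c,s=np.load('caps.npy',allow_pickle=True)
print(proj(c,[0,0,0]),proj(c,[.5,0,0]),proj(c,[.5,.2,0]))"
```

```text
console [ 0.5907 -0.1145  0.0387]
console [ 0.6069 -0.4277  0.0411]
console [ 0.4636 -0.4357  0.0411]
console [ 0.4467 -0.1229  0.0377]
console [ 0.526  -0.2749  0.052   0.0371] res 2.39
plate [0.6902 0.2988 0.0033]
plate [0.6867 0.1104 0.0014]
plate [0.5179 0.1132 0.0015]
plate [0.5217 0.302  0.0025]
plate [ 0.6041  0.2063 -0.0176  0.0019] res 0.73
(np.float64(266.85279045089754), np.float64(420.8611585624148)) (np.float64(263.76748288093756), np.float64(229.88748926114278)) (np.float64(193.37051905986434), np.float64(231.55597639234236))
```

Emit:
{"fn": "drive_tool", "kwargs": {"deltas": [[25,40,5,-0.04],[25,40,5,-0.04],[25,40,5,-0.04],[25,40,5,-0.04],[25,40,5,-0.04],[25,40,5,-0.04],[25,40,5,0],[25,40,5,0]]}}

```text
t: 1.65
tcp_pos: [0.3783, -0.3035, 0.2801]
ee_rot: [0.0, 1.0, 0.018, 0.0]
force: [0.4, -0.1, -0.6]
finger_gap: 1.0
```

```bash
python3 - <<'E'
from h import *
c=cap('wrist');save(c,'w1');M=c['world_to_cam'];print(-M[:3,:3].T@M[:3,3],M[2,:3],monitor.read_state()['tcp_pos'])
save(c,'w1z',(160,0,560,300),2)
E
```

```text
[ 0.45943471 -0.29963366  0.42533893] [-0.29373258 -0.01244761 -0.95580658] [ 0.3834551  -0.29623363  0.28119079]
```

View pics/w1.png

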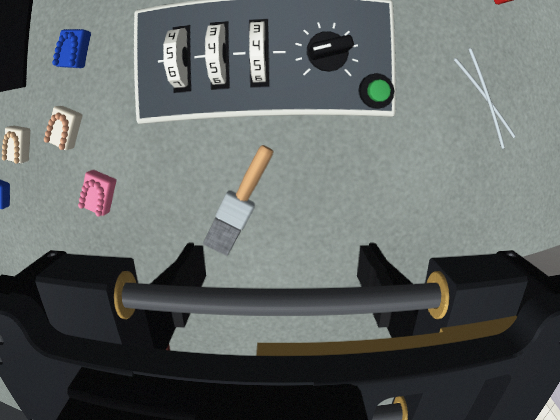

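```bash
python3 - <<'E'
from h import *
c=cap('wrist');save(c,'w1a',(130,0,400,125),2.9)
im=c['img'][0:110,150:290,::-1];cv2.imwrite('pics/w1b.png',cv2.resize(im,None,fx=5.5,fy=5.5,interpolation=cv2.INTER_CUBIC))
np.save('w1.npy',{k:c[k] for k in('img','K','world_to_cam','fish')},allow_pickle=True)
E
```

```text
(no output)
```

View pics/w1a.png

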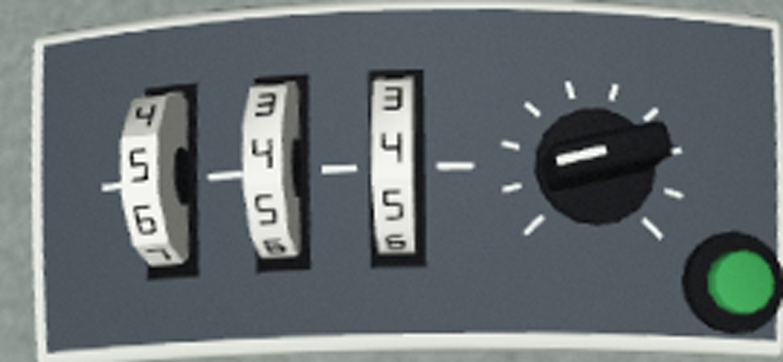

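View pics/w1b.png

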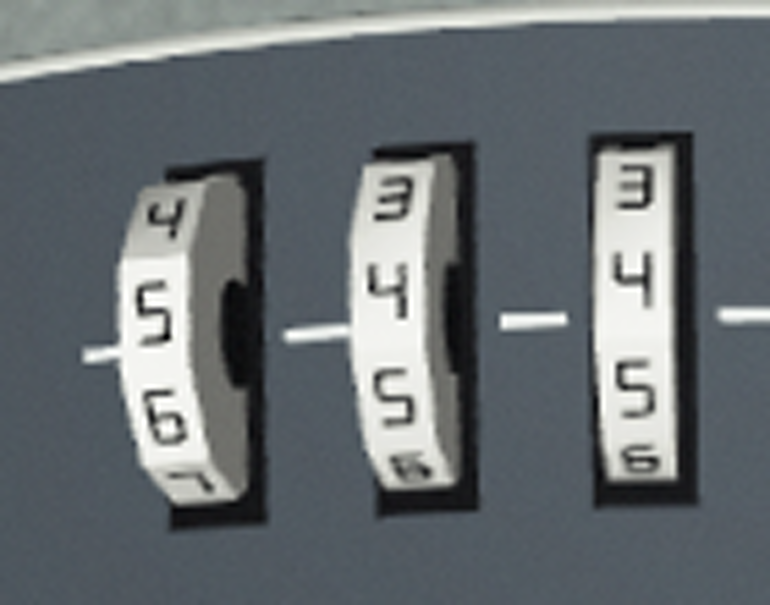

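Left to right the wheels read 5, 4 and 4, allowing for parallax. The dial pointer points left, about click 1. Next I'll look at the jaws from two wrist positions.

Emit:
{"fn": "drive_tool", "kwargs": {"deltas": [[8,35,0,-0.03],[8,35,0,0],[8,35,0,0],[8,35,0,0],[8,35,0,0],[8,35,0,0],[0,35,0,0],[0,0,0,0]]}}

```text
t: 2.55
tcp_pos: [0.4259, -0.056, 0.28]
ee_rot: [-0.0, 1.0, 0.007, 0.0]
force: [0.6, -0.2, -0.1]
finger_gap: 1.001
```

```bash
python3 - <<'E'
from h import *
c=cap('wrist');save(c,'w2')
np.save('w2.npy',{k:c[k] for k in('img','K','world_to_cam','fish')},allow_pickle=True)
E
```

```text
(no output)
```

View pics/w2.png

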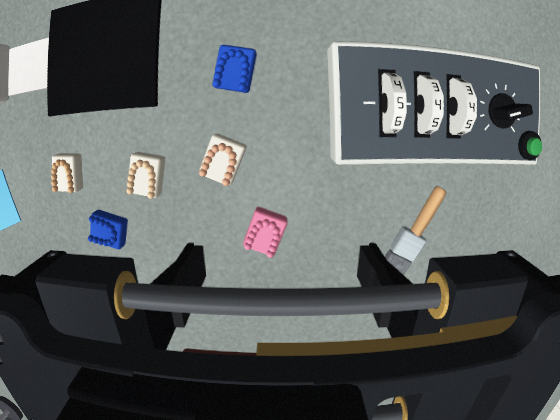

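Emit:
{"fn": "drive_tool", "kwargs": {"deltas": [[10,35,0,0],[10,35,0,0],[0,35,0,0],[0,35,0,0],[0,35,0,0],[0,0,0,0]]}}

```text
t: 3.2
tcp_pos: [0.4455, 0.1182, 0.2799]
ee_rot: [-0.001, 1.0, 0.006, 0.0]
force: [-0.8, 0.6, -0.3]
finger_gap: 0.999
```

```bash
python3 - <<'E'
from h import *
c=cap('wrist');save(c,'w3');print(monitor.read_state()['tcp_pos'])
np.save('w3.npy',{k:c[k] for k in('img','K','world_to_cam','fish')},allow_pickle=True)
E
```

```text
[0.44574499 0.11556594 0.279627  ]
```

View pics/w3.png

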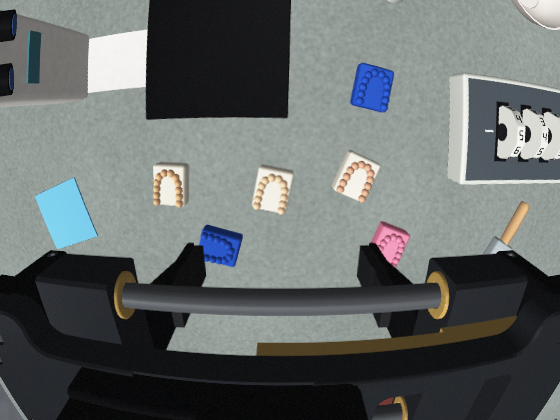

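w2 and w3 show the three cream jaws clearly. In w3 they are at (170,186), (272,189) and (357,177). I'll fit the block silhouettes in both views.

```bash
cat > fit.py <<'E'
from h import *
from scipy.optimize import minimize
def creammask(c):
    im=c['img'].astype(int);r,g,b=im[...,0],im[...,1],im[...,2]
    m=((r>b+12)&(r>=g-2)&(r>110)&~((r>g*1.35)&(b>g*0.9))).astype(np.uint8)  # cream/tan not pink
    return cv2.morphologyEx(m,cv2.MORPH_CLOSE,np.ones((5,5)))
def blobs(c,lo=250,hi=9000):
    m=creammask(c); n,l,st,ce=cv2.connectedComponentsWithStats(m)
    return [(ce[i],l==i,st[i][4],st[i][:4]) for i in range(1,n) if lo<st[i][4]<hi]
H=[(a*.028,b*.023,z) for a in(1,-1) for b in(1,-1) for z in(-.012,.012)]+[(a*.022,b*.018,.021) for a in(1,-1) for b in(1,-1)]
def sil(c,p,S=4):
    x,y,z,t=p;co,si=np.cos(t),np.sin(t)
    P=np.array([proj(c,(x+co*a-si*b,y+si*a+co*b,z+h)) for a,b,h in H])
    return P
def cost(p,views,S=4):
    tot=0
    for c,m,(x0,y0,x1,y1) in views:
        P=sil(c,p); hull=cv2.convexHull(((P-[x0,y0]+.5)*S*16).astype(np.int32))
        w=np.zeros(((y1-y0)*S,(x1-x0)*S),np.uint8);cv2.fillPoly(w,[hull],1,shift=4)
        tot+=np.mean(np.logical_xor(w,m))*w.size/S/S/m.sum()*S*S
    return tot
def fit(views_in,p0,freez=False,S=4):
    views=[]
    for c,m in views_in:
        v,u=np.nonzero(m);x0,y0,x1,y1=u.min()-15,v.min()-15,u.max()+15,v.max()+15
        x0=max(x0,0);y0=max(y0,0)
        mm=cv2.resize(m[y0:y1,x0:x1].astype(np.float32),None,fx=S,fy=S,interpolation=cv2.INTER_LINEAR)>.5
        views.append((c,mm,(x0,y0,x0+mm.shape[1]//S,y0+mm.shape[0]//S)))
    z0=p0[2]
    f=(lambda q:cost(q,views,S)) if freez else (lambda q:cost((q[0],q[1],z0,q[2]),views,S))
    q0=np.array(p0) if freez else np.array([p0[0],p0[1],p0[3]])
    st=np.array([.006,.006,.006,.1]) if freez else np.array([.006,.006,.1])
    best=None
    for dt in(-.3,0,.3):
        q=q0.copy();q[-1]+=dt
        sim=np.vstack([q]+[q+np.eye(len(q))[i]*st[i] for i in range(len(q))])
        r=minimize(f,q,method='Nelder-Mead',options=dict(initial_simplex=sim,xatol=1e-4,fatol=1e-5,maxiter=300))
        if best is None or r.fun<best.fun:best=r
    return best.x,best.fun
E
python3 - <<'E'
from fit import *
w2=np.load('w2.npy',allow_pickle=True).item();w3=np.load('w3.npy',allow_pickle=True).item()
A=blobs(w2);B=blobs(w3)
for n,X in(('w2',A),('w3',B)):
    for b in X: print(n,np.round(b[0]),b[2])
seedB=[(170,186),(272,189),(357,177)];seedA=[(66,173),(145,176),(222,160)]
for a,b in zip(seedA,seedB):
    ma=min(A,key=lambda q:np.hypot(*(q[0]-a)));mb=min(B,key=lambda q:np.hypot(*(q[0]-b)))
    X=tri([(w2,*ma[0]),(w3,*mb[0])]);print('tri',X.round(4),ma[2],mb[2])
    p0=(X[0],X[1],.012,0.)
    print(' fixed z',fit([(w2,ma[1]),(w3,mb[1])],p0),'free',fit([(w2,ma[1]),(w3,mb[1])],p0,True))
E
```

```text
w2 [222. 160.] 1211
w2 [ 66. 172.] 834
w2 [146. 175.] 1099
w2 [428. 211.] 716
w2 [439. 296.] 514
w3 [544.  17.] 408
w3 [356. 174.] 1095
w3 [171. 184.] 1044
w3 [273. 188.] 1059
w3 [515. 222.] 497
w3 [439. 296.] 515
tri [0.4324 0.2662 0.0162] 834 1044
 fixed z (array([0.43140906, 0.27044093, 0.0154995 ]), np.float64(1.08301351478917)) free (array([ 0.42982643,  0.27309373,  0.00515972, -0.06199483]), np.float64(1.0230087733246136))
tri [0.426  0.1295 0.0127] 1099 1059
 fixed z (array([ 0.4236688 ,  0.13149142, -0.19379254]), np.float64(1.020759042097498)) free (array([ 0.42324346,  0.13175855,  0.0090222 , -0.22259908]), np.float64(1.0095922200672929))
tri [0.4457 0.021  0.0125] 1211 1095
 fixed z (array([ 0.44503828,  0.02132344, -0.4012035 ]), np.float64(0.950933461911172)) free (array([ 0.44434689,  0.02108187,  0.00856644, -0.38155574]), np.float64(0.926696492200491))
```

```bash
python3 - <<'E'
from fit import *
w3=np.load('w3.npy',allow_pickle=True).item()
im=w3['img'][:,:,::-1].copy(); m=creammask(w3)
big=cv2.resize(im[130:250,130:400],None,fx=2.9,fy=2.9,interpolation=cv2.INTER_CUBIC)
cs,_=cv2.findContours(cv2.resize(m[130:250,130:400],None,fx=2.9,fy=2.9),0,2);cv2.drawContours(big,cs,-1,(0,255,0),1)
for p in [(.431,.270,.012,.015),(.4237,.1315,.012,-.194),(.445,.0213,.012,-.40)]:
    h=cv2.convexHull((((sil(w3,p)-[130,130]+.5)*2.9)).astype(np.int32));cv2.polylines(big,[h],1,(0,0,255),1)
cv2.imwrite('pics/ov1.png',big);print(im[170,168],im[200,275],im[150,300])
E
```

```text
[167 191 207] [232 241 243] [154 161 152]
```

View pics/ov1.png

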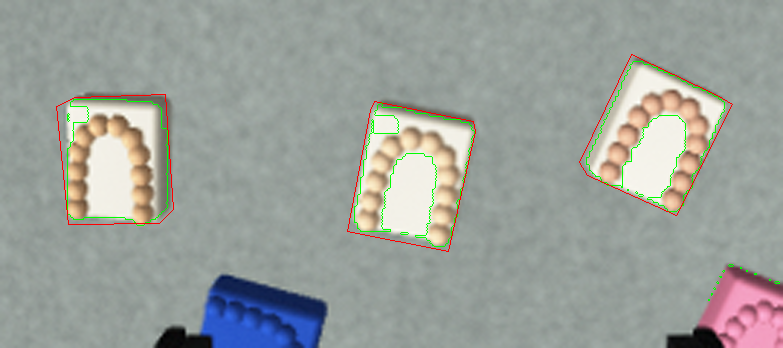

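```bash
python3 - <<'E'
s=open('fit.py').read()
s=s.replace("    return cv2.morphologyEx","    m|=((r>195)&(b<r+3)).astype(np.uint8)\n    return cv2.morphologyEx",1)
s=s.replace("return [(ce[i],l==i,","return [(ce[i],hullm(l==i),").replace("def blobs","""def hullm(m):
    v,u=np.nonzero(m);h=cv2.convexHull(np.stack([u,v],1).astype(np.int32));w=np.zeros(m.shape,np.uint8);cv2.fillPoly(w,[h],1);return w>0
def blobs""")
open('fit.py','w').write(s)
E
cat > run2.py <<'E'
from fit import *
w2=np.load('w2.npy',allow_pickle=True).item();w3=np.load('w3.npy',allow_pickle=True).item()
A=blobs(w2);B=blobs(w3)
seedB=[(170,186),(272,189),(357,177)];seedA=[(66,173),(145,176),(222,160)]
im=w3['img'][:,:,::-1].copy()
big=cv2.resize(im[130:250,130:400],None,fx=2.9,fy=2.9,interpolation=cv2.INTER_CUBIC)
for a,b in zip(seedA,seedB):
    ma=min(A,key=lambda q:np.hypot(*(q[0]-a)));mb=min(B,key=lambda q:np.hypot(*(q[0]-b)))
    X=tri([(w2,*ma[0]),(w3,*mb[0])]);print('tri',X.round(4),ma[2],mb[2])
    p0=(X[0],X[1],.012,0.)
    q,f=fit([(w2,ma[1]),(w3,mb[1])],p0);g,h=fit([(w2,ma[1]),(w3,mb[1])],p0,True)
    print(' fixed z',q.round(4),f.round(3),'free',g.round(4),h.round(3))
    h=cv2.convexHull((((sil(w3,(q[0],q[1],.012,q[2]))-[130,130]+.5)*2.9)).astype(np.int32));cv2.polylines(big,[h],1,(0,0,255),1)
cv2.imwrite('pics/ov2.png',big)
E
python3 run2.py
```

```text
tri [0.4312 0.2682 0.0163] 1030 1416
 fixed z [ 0.4306  0.2704 -0.0259] 0.291 free [ 0.4291  0.2729  0.0058 -0.0751] 0.255
tri [0.4248 0.1305 0.0153] 1364 1514
 fixed z [ 0.4243  0.1313 -0.2138] 0.162 free [ 0.4243  0.1314  0.0121 -0.2055] 0.161
tri [0.4445 0.0215 0.0146] 1533 1550
 fixed z [ 0.4446  0.0212 -0.3962] 0.129 free [ 0.4447  0.0213  0.012  -0.3822] 0.126
```

View pics/ov2.png

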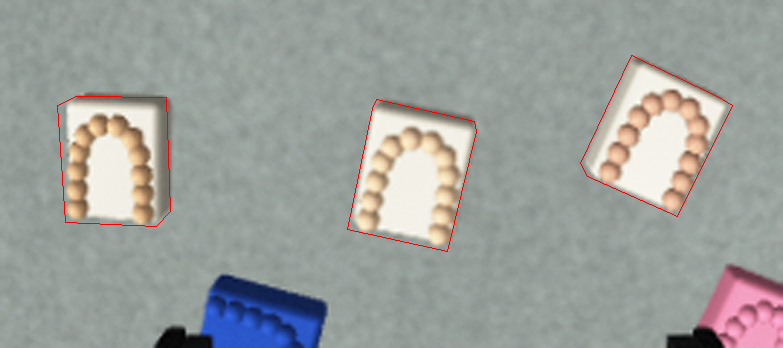

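```bash
python3 - <<'E'
from h import *
w2=np.load('w2.npy',allow_pickle=True).item();w3=np.load('w3.npy',allow_pickle=True).item()
# near-left and near-right plate corners
save(w3,'z3',(130,0,310,130),4);save(w2,'z2',(30,0,180,130),4)
print(tri([(w2,48,115),(w3,147,118)]),tri([(w2,158,104),(w3,288,117)]))
for p in [(.604,.206,-.018)]:
  R=np.array([[np.cos(p[2]),-np.sin(p[2])],[np.sin(p[2]),np.cos(p[2])]])
  for a in [(-.085,.095),(-.085,-.095),(.085,-.095)]: q=R@a+p[:2];print(np.round(proj(w2,(*q,.01))),np.round(proj(w3,(*q,.01))))
E
```

```text
[0.52203241 0.29841299 0.01074455] [0.51962435 0.11083018 0.00228576]
[ 46. 116.] [145. 119.]
[155. 106.] [287. 118.]
[160. -14.] [291.  -9.]
```

View pics/z3.png

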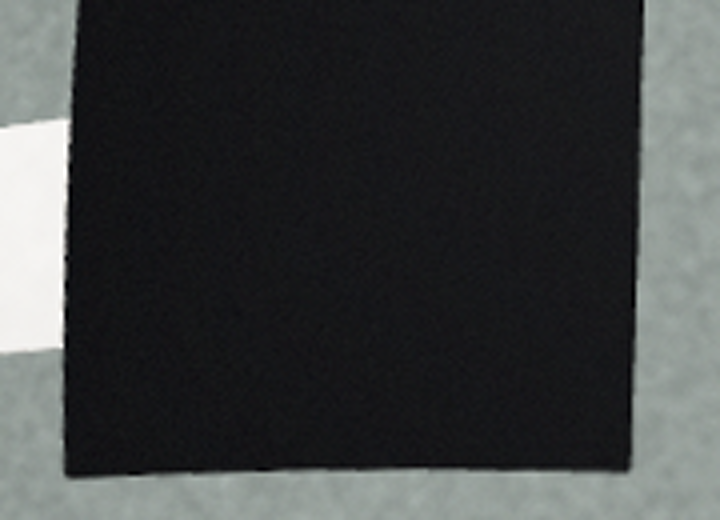

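Emit:
{"fn": "drive_tool", "kwargs": {"deltas": [[-11,8,-40,-0.1],[-10,8,-40,-0.12],[0,0,-40,0],[0,0,-40,0],[0,0,-30,0],[0,0,0,0]], "gripper": 1}}

```text
t: 3.85
tcp_pos: [0.4224, 0.128, 0.0861]
ee_rot: [0.001, 0.994, -0.108, -0.003]
force: [-0.6, -1.0, 0.7]
finger_gap: 0.998
```

```bash
cat > st.py <<'E'
from h import *
def st():
    s=monitor.read_state();q=s['ee_rot'];yaw=2*np.arctan2(q[2],q[1]);yaw=(yaw+np.pi)%(2*np.pi)-np.pi
    print('t',round(s['t'],2),'tcp',s['tcp_pos'].round(4),'yaw',round(yaw,3),'F',s['force'].round(1),'gap',round(s['finger_gap'],3),'q',s['qpos'].round(2));return s
if __name__=='__main__': st()
E
python3 st.py; python3 - <<'E'
from h import *
c=cap('wrist');save(c,'w4')
for u,v in((257,141),(272,158)):
    k=np.load('caps.npy',allow_pickle=True)[0];print(atz(k,u,v,.06))
E
```

```text
t 3.85 tcp [0.4224 0.128  0.0861] yaw -0.215 F [-0.6 -1.   0.7] gap 0.998 q [ 0.37  0.13 -0.79  2.09  0.11  0.97 -2.27]
[0.74418434 0.01276484 0.06      ]
[ 0.69333173 -0.02839721  0.06      ]
```

View pics/w4.png

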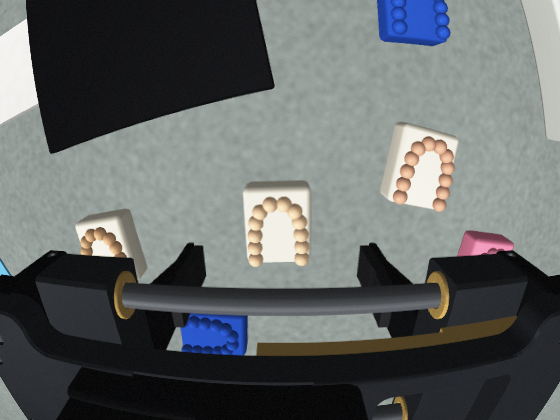

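Emit:
{"fn": "drive_tool", "kwargs": {"deltas": [[2,3,-25,0],[0,0,-25,0],[0,0,-12,0],[0,0,-3,0],[0,0,0,0]]}}

```text
t: 4.4
tcp_pos: [0.4273, 0.1336, 0.0255]
ee_rot: [-0.0, 0.994, -0.107, 0.0]
force: [0.0, -0.6, 0.9]
finger_gap: 0.999
```

Emit:
{"fn": "drive_tool", "kwargs": {"deltas": [[0,0,0,0],[0,0,0,0],[0,0,0,0],[0,0,0,0],[0,0,0,0],[0,0,0,0],[0,0,0,0]], "gripper": -1}}

```text
t: 5.1
tcp_pos: [0.4265, 0.1335, 0.0246]
ee_rot: [0.0, 0.994, -0.106, -0.0]
force: [-1.3, -2.8, 2.5]
finger_gap: 0.523
```

Emit:
{"fn": "drive_tool", "kwargs": {"deltas": [[0,0,35,0],[0,0,35,0],[30,24,5,0.05],[30,24,0,0.05],[30,24,0,0.05],[30,24,0,0.06],[30,25,0,0],[0,0,0,0]]}}

```text
t: 5.9
tcp_pos: [0.5786, 0.2582, 0.0986]
ee_rot: [-0.002, 1.0, -0.001, -0.0]
force: [-0.0, -0.1, -1.8]
finger_gap: 0.528
```

```bash
python3 st.py; python3 - <<'E'
from h import *
c=cap('wrist');save(c,'w5')
E
```

```text
t 5.9 tcp [0.5786 0.2582 0.0986] yaw -0.002 F [-0.  -0.1 -1.8] gap 0.528 q [ 0.1   0.53 -0.77  1.63  0.39  1.14 -2.34]
```

View pics/w5.png

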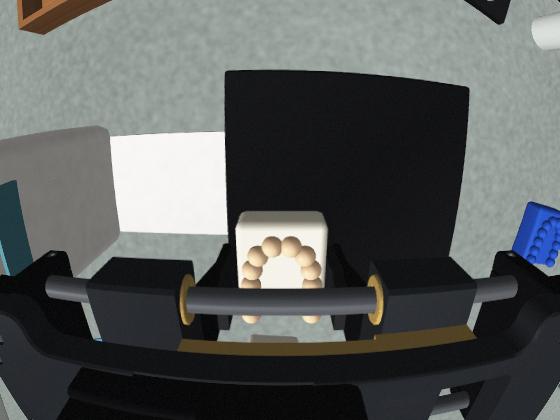

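Emit:
{"fn": "drive_tool", "kwargs": {"deltas": [[0,0,-20,0],[0,0,-20,0],[0,0,-15,0],[0,0,-6,0],[0,0,0,0],[0,0,0,0]]}}

```text
t: 6.55
tcp_pos: [0.5769, 0.2549, 0.0393]
ee_rot: [-0.0, 1.0, -0.002, 0.0]
force: [-0.1, -0.2, -0.0]
finger_gap: 0.527
```

```bash
python3 st.py
```

```text
t 6.55 tcp [0.5769 0.2549 0.0393] yaw -0.003 F [-0.1 -0.2 -0. ] gap 0.527 q [ 0.08  0.58 -0.74  1.69  0.44  1.05 -2.38]
```

Emit:
{"fn": "drive_tool", "kwargs": {"deltas": [[0,0,-2,0],[0,0,-2,0],[0,0,0,0]]}}

```text
t: 6.85
tcp_pos: [0.5768, 0.2548, 0.0347]
ee_rot: [-0.0, 1.0, -0.002, 0.0]
force: [1.0, -0.6, -0.8]
finger_gap: 0.524
```

Emit:
{"fn": "drive_tool", "kwargs": {"deltas": [[0,0,0,0],[0,0,0,0],[0,0,0,0],[0,0,30,0],[0,0,35,0],[0,0,35,0]], "gripper": 0.6}}

```text
t: 7.45
tcp_pos: [0.5763, 0.2547, 0.1356]
ee_rot: [-0.0, 1.0, -0.001, -0.0]
force: [1.0, -0.3, -0.2]
finger_gap: 0.798
```

Emit:
{"fn": "drive_tool", "kwargs": {"deltas": [[-36,4,0,-0.02],[-37,4,0,0],[-37,4,0,0],[-36,4,-20,0],[0,0,-30,0],[0,0,0,0]], "gripper": 1}}

```text
t: 8.05
tcp_pos: [0.4284, 0.2694, 0.0822]
ee_rot: [0.001, 1.0, -0.011, -0.002]
force: [-0.7, -0.5, 0.0]
finger_gap: 0.994
```

```bash
python3 st.py; python3 - <<'E'
from h import *
c=cap('wrist');save(c,'w6')
E
```

```text
t 8.05 tcp [0.4284 0.2694 0.0822] yaw -0.022 F [-0.7 -0.5  0. ] gap 0.994 q [ 0.12  0.31 -0.87  1.95  0.28  1.01 -2.47]
```

View pics/w6.png

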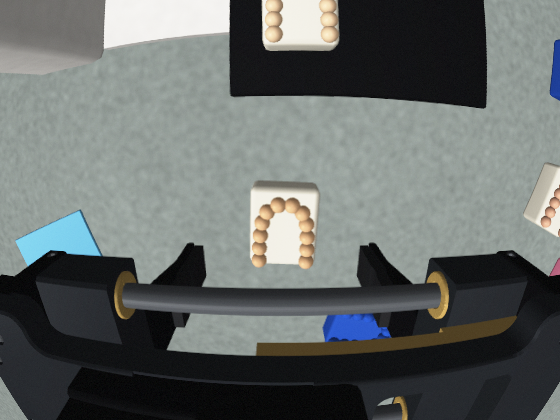

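```bash
python3 - <<'E'
from h import *
w3=np.load('w3.npy',allow_pickle=True).item()
for p in((207,225),(242,238),(237,265),(199,252),(222,243)): print(atz(w3,*p,.024).round(3))
E
```

```text
[0.378 0.217 0.024]
[0.36  0.17  0.024]
[0.32  0.179 0.024]
[0.338 0.231 0.024]
[0.352 0.198 0.024]
```

Blue's nearest corner is at x≤0.38, so it is clear of the fingers. Descend.

Emit:
{"fn": "drive_tool", "kwargs": {"deltas": [[0,0,-25,0],[0,0,-25,0],[0,0,-9,0],[0,0,0,0]]}}

```text
t: 8.5
tcp_pos: [0.4308, 0.2707, 0.0255]
ee_rot: [-0.0, 1.0, -0.012, -0.001]
force: [0.3, 0.3, -0.2]
finger_gap: 0.998
```

Emit:
{"fn": "drive_tool", "kwargs": {"deltas": [[0,0,0,0],[0,0,0,0],[0,0,0,0],[0,0,0,0],[0,0,0,0],[0,0,0,0],[0,0,0,0]], "gripper": -1}}

```text
t: 9.2
tcp_pos: [0.4307, 0.2706, 0.0257]
ee_rot: [0.0, 1.0, -0.012, 0.0]
force: [-0.4, -0.5, 3.2]
finger_gap: 0.529
```

```bash
python3 st.py
```

```text
t 9.2 tcp [0.4307 0.2706 0.0257] yaw -0.023 F [-0.4 -0.5  3.2] gap 0.529 q [ 0.07  0.4  -0.82  1.99  0.37  0.91 -2.54]
```

Emit:
{"fn": "drive_tool", "kwargs": {"deltas": [[0,0,45,0.02],[0,0,50,0],[45,-3,5,0],[45,-3,0,0],[45,-3,0,0],[45,-3,0,0],[44,-4,0,0],[0,0,0,0]]}}

```text
t: 10.0
tcp_pos: [0.6595, 0.2515, 0.1234]
ee_rot: [0.0, 1.0, -0.005, -0.0]
force: [-0.5, -0.2, -1.6]
finger_gap: 0.527
```

Emit:
{"fn": "drive_tool", "kwargs": {"deltas": [[0,0,-30,0],[0,0,-30,0],[0,0,-20,0],[0,0,0,0],[0,0,0,0]]}}

```text
t: 10.5
tcp_pos: [0.6544, 0.255, 0.0458]
ee_rot: [-0.0, 1.0, -0.002, -0.0]
force: [0.0, 0.5, 0.2]
finger_gap: 0.522
```

```bash
python3 st.py
```

```text
t 10.5 tcp [0.6544 0.255  0.0458] yaw -0.003 F [0.  0.5 0.2] gap 0.522 q [ 0.06  0.7  -0.72  1.48  0.48  1.14 -2.32]
```

Emit:
{"fn": "drive_tool", "kwargs": {"deltas": [[0,0,-7,0],[0,0,-3,0],[0,0,0,0]]}}

```text
t: 10.8
tcp_pos: [0.6548, 0.2549, 0.0359]
ee_rot: [-0.0, 1.0, -0.002, 0.0]
force: [-0.6, -0.3, -1.1]
finger_gap: 0.525
```

Emit:
{"fn": "drive_tool", "kwargs": {"deltas": [[0,0,0,0],[0,0,0,0],[0,0,0,0],[0,0,35,0],[0,0,35,0],[0,0,35,0]], "gripper": 0.6}}

```text
t: 11.4
tcp_pos: [0.6544, 0.2548, 0.1418]
ee_rot: [-0.0, 1.0, -0.002, -0.0]
force: [0.3, -0.2, 0.1]
finger_gap: 0.797
```

Emit:
{"fn": "drive_tool", "kwargs": {"deltas": [[-35,-38,0,-0.1],[-35,-39,0,-0.1],[-35,-39,0,-0.1],[-35,-39,0,-0.08],[-35,-39,-20,0],[-34,-39,-20,0],[0,0,-20,0],[0,0,0,0]], "gripper": 1}}

```text
t: 12.2
tcp_pos: [0.4568, 0.035, 0.0833]
ee_rot: [0.001, 0.981, -0.192, -0.001]
force: [0.8, -0.1, -0.7]
finger_gap: 1.003
```

```bash
python3 st.py; python3 - <<'E'
from h import *
c=cap('wrist');save(c,'w7')
E
```

```text
t 12.2 tcp [0.4568 0.035  0.0833] yaw -0.385 F [ 0.8 -0.1 -0.7] gap 1.003 q [ 0.53  0.16 -0.75  2.06  0.14  0.97 -2.24]
```

View pics/w7.png

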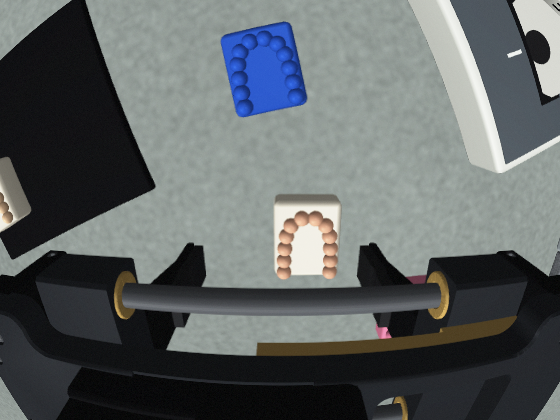

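```bash
python3 - <<'E'
from h import *
w3=np.load('w3.npy',allow_pickle=True).item();w2=np.load('w2.npy',allow_pickle=True).item()
for p in((256,208),(288,218),(273,256),(245,244)): print(atz(w2,*p,.024).round(3))
E
python3 st.py
```

```text
[ 0.383 -0.024  0.024]
[ 0.37  -0.065  0.024]
[ 0.315 -0.046  0.024]
[ 0.332 -0.008  0.024]
t 12.25 tcp [0.4583 0.0364 0.0846] yaw -0.383 F [0.3 0.4 0.5] gap 0.998 q [ 0.53  0.16 -0.75  2.06  0.14  0.97 -2.24]
```

Pink is clear of the fingers (x<0.385), so proceed.

Emit:
{"fn": "drive_tool", "kwargs": {"deltas": [[-7,-8,0,-0.01],[-6,-7,-20,0],[0,0,-25,0],[0,0,-15,0],[0,0,0,0],[0,0,0,0]]}}

```text
t: 12.85
tcp_pos: [0.4464, 0.022, 0.0256]
ee_rot: [-0.0, 0.981, -0.195, 0.0]
force: [-0.5, -0.7, 0.7]
finger_gap: 0.998
```

```bash
python3 st.py
```

```text
t 12.85 tcp [0.4464 0.022  0.0256] yaw -0.392 F [-0.5 -0.7  0.7] gap 0.998 q [ 0.52  0.24 -0.72  2.13  0.21  0.84 -2.29]
```

Emit:
{"fn": "drive_tool", "kwargs": {"deltas": [[0,0,0,0],[0,0,0,0],[0,0,0,0],[0,0,0,0],[0,0,0,0],[0,0,0,0],[0,0,40,0],[0,0,50,0]], "gripper": -1}}

```text
t: 13.65
tcp_pos: [0.4437, 0.0217, 0.114]
ee_rot: [-0.0, 0.981, -0.195, -0.003]
force: [0.7, 0.4, -0.9]
finger_gap: 0.522
```

Emit:
{"fn": "drive_tool", "kwargs": {"deltas": [[28,22,0,0.1],[28,22,0,0.1],[28,22,0,0.1],[28,22,0,0.09],[28,22,0,0],[28,22,0,0],[0,0,0,0]]}}

```text
t: 14.35
tcp_pos: [0.6155, 0.157, 0.1139]
ee_rot: [-0.002, 1.0, -0.0, -0.0]
force: [-0.4, 0.8, -0.6]
finger_gap: 0.526
```

```bash
python3 st.py
```

```text
t 14.35 tcp [0.6155 0.157  0.1139] yaw -0.001 F [-0.4  0.8 -0.6] gap 0.526 q [ 0.27  0.51 -0.78  1.62  0.38  1.17 -2.16]
```

Emit:
{"fn": "drive_tool", "kwargs": {"deltas": [[0,0,-25,0],[0,0,-25,0],[0,0,-20,0],[0,0,-6,0],[0,0,-3,0],[0,0,0,0],[0,0,0,0]]}}

```text
t: 15.05
tcp_pos: [0.6143, 0.1536, 0.0368]
ee_rot: [-0.0, 1.0, -0.002, 0.001]
force: [0.6, -0.6, -0.6]
finger_gap: 0.529
```

```bash
python3 st.py
```

```text
t 15.05 tcp [0.6143 0.1536 0.0368] yaw -0.003 F [ 0.6 -0.6 -0.6] gap 0.529 q [ 0.24  0.59 -0.74  1.68  0.45  1.04 -2.21]
```

Release, rise, and go toward the console for a closer look at the dial.

Emit:
{"fn": "drive_tool", "kwargs": {"deltas": [[0,0,-1,0],[0,0,0,0],[0,0,0,0],[0,0,0,0],[0,0,40,0],[0,0,50,0],[0,0,50,0],[0,0,20,0]], "gripper": 0.6}}

```text
t: 15.85
tcp_pos: [0.6153, 0.1547, 0.2002]
ee_rot: [-0.001, 1.0, -0.001, 0.003]
force: [1.2, 0.2, 0.6]
finger_gap: 0.803
```

Emit:
{"fn": "drive_tool", "kwargs": {"deltas": [[-17,-45,5,0],[-17,-45,5,0],[-17,-45,5,0],[-17,-45,5,0],[-17,-45,5,0],[-17,-45,0,0],[-17,-45,0,0],[-17,-45,0,0]]}}

```text
t: 16.65
tcp_pos: [0.4767, -0.2082, 0.2201]
ee_rot: [0.0, 1.0, -0.002, 0.0]
force: [-0.1, 0.0, -0.2]
finger_gap: 0.798
```

Emit:
{"fn": "drive_tool", "kwargs": {"deltas": [[-10,-45,0,0],[-10,-45,0,0],[0,0,0,0]]}}

```text
t: 16.95
tcp_pos: [0.4546, -0.3037, 0.2192]
ee_rot: [0.001, 1.0, -0.006, -0.001]
force: [0.1, 0.4, 0.5]
finger_gap: 0.8
```

```bash
python3 - <<'E'
from st import *
st()
c=cap('wrist');save(c,'w8')
np.save('w8.npy',{k:c[k] for k in('img','K','world_to_cam','fish')},allow_pickle=True)
t=cap('top');save(t,'top2',(140,150,300,310),3.75)
E
```

```text
t 16.95 tcp [ 0.4546 -0.3037  0.2192] yaw -0.013 F [0.1 0.4 0.5] gap 0.8 q [ 1.05  0.19 -0.6   1.72  0.11  1.27 -1.17]
```

View pics/w8.png

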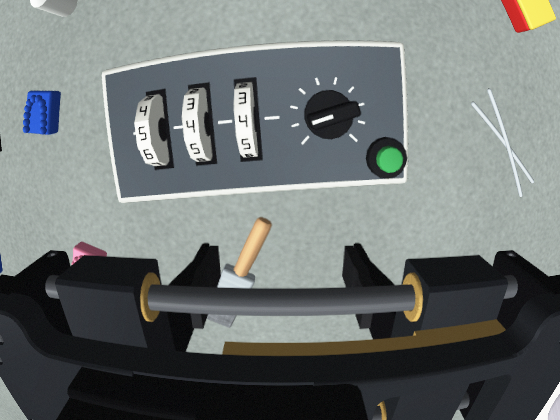

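View pics/top2.png

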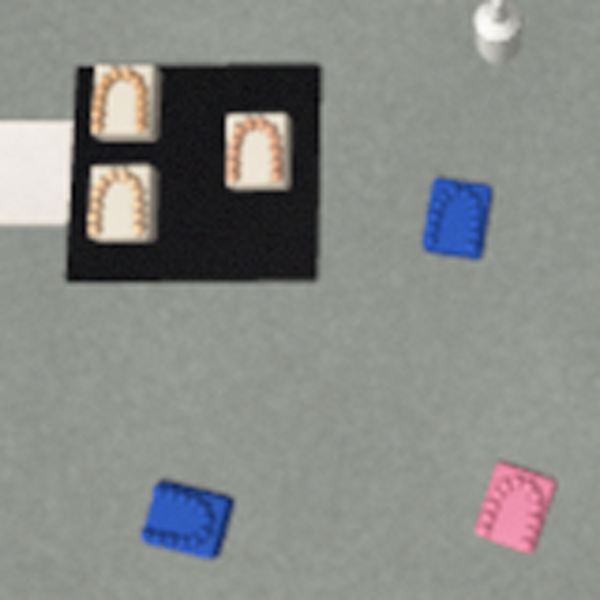

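```bash
python3 - <<'E'
from h import *
from scipy.optimize import least_squares
L=lambda n:np.load(n+'.npy',allow_pickle=True).item()
w8=L('w8');w1=L('w1')
save(w8,'z8',(95,30,420,215),2.46);save(w1,'z1',(130,0,400,125),2.9)
obs=[(104,73),(403,44),(406,180),(121,201)]
sg=[(1,1),(1,-1),(-1,-1),(-1,1)]
def f(p):
    r=[]
    for (a,b),o in zip(sg,obs):
        x=p[0]+np.cos(p[2])*a*.075-np.sin(p[2])*b*.16;y=p[1]+np.sin(p[2])*a*.075+np.cos(p[2])*b*.16
        r+=list(np.subtract(proj(w8,(x,y,p[3])),o))
    return r
o=least_squares(f,[.526,-.275,.05,.045]);print(o.x.round(4),o.fun.round(1))
M=w8['world_to_cam'];print(-M[:3,:3].T@M[:3,3])
E
```

```text
[ 0.5275 -0.2759  0.0598  0.0345] [ 0.4 -1.5 -1.2 -1.2 -0.   1.5  0.8  1.2]
[ 0.5360171  -0.30368792  0.36432505]
```

View pics/z8.png

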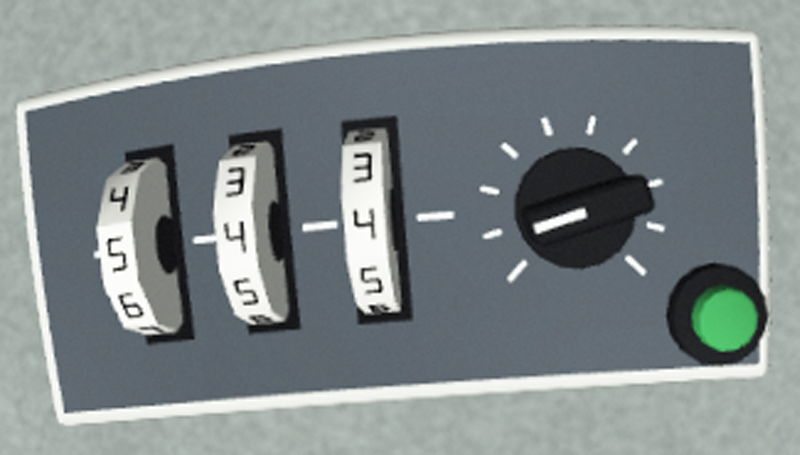

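```bash
python3 - <<'E'
from h import *
L=lambda n:np.load(n+'.npy',allow_pickle=True).item()
w8=L('w8');w1=L('w1');w2=L('w2')
save(w2,'z2b',(325,35,550,170),3.5)
z8=lambda u,v:(w8,95+u/2.46,30+v/2.46);z1=lambda u,v:(w1,130+u/2.9,v/2.9)
D={'dialdisc':[(574,208),(597,165),.054],'button':[(725,320),(741,281),.067],'w3top':[(363,222),(393,147),.089],'w2top':[(234,237),(262,152),.089],'w1top':[(117,254),(138,163),.089]}
for k,(a,b,z) in D.items():
    A=z8(*a);B=z1(*b);print(k,'tri',tri([A,B]).round(4),'atz',atz(*A,z).round(4),atz(*B,z).round(4))
E
```

```text
dialdisc tri [ 0.5319 -0.3499  0.0546] atz [ 0.5319 -0.3493  0.054 ] [ 0.532  -0.3508  0.054 ]
button tri [ 0.4903 -0.4084  0.0659] atz [ 0.4905 -0.4079  0.067 ] [ 0.4902 -0.4081  0.067 ]
w3top tri [ 0.528  -0.2724  0.0875] atz [ 0.5283 -0.272   0.089 ] [ 0.5276 -0.2731  0.089 ]
w2top tri [ 0.5251 -0.2267  0.0905] atz [ 0.5251 -0.2261  0.089 ] [ 0.5253 -0.2266  0.089 ]
w1top tri [ 0.5223 -0.1812  0.0908] atz [ 0.5221 -0.1806  0.089 ] [ 0.5227 -0.1803  0.089 ]
```

View pics/z2b.png

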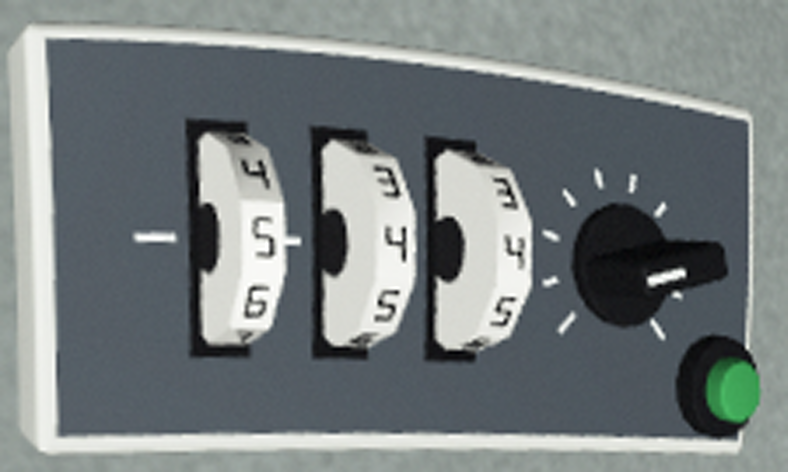

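Emit:
{"fn": "drive_tool", "kwargs": {"deltas": [[10,-6,-5,0.14],[10,-6,-5,0.14],[10,-6,-5,0.14],[10,-6,-5,0.14],[10,-6,-5,0.14],[10,-6,-5,0.14],[10,-6,-5,0.14],[7,-4,-5,0.14]], "gripper": 0.3}}

```text
t: 17.85
tcp_pos: [0.5362, -0.3409, 0.1797]
ee_rot: [-0.0, 0.846, 0.533, 0.0]
force: [-0.2, -0.1, 0.4]
finger_gap: 0.651
```

Emit:
{"fn": "drive_tool", "kwargs": {"deltas": [[0,0,0,0.14],[0,0,0,0.14],[0,0,0,0.14],[0,0,0,0.14],[0,0,0,0.14],[0,0,0,0.08],[0,0,0,0],[0,0,0,0]]}}

```text
t: 18.65
tcp_pos: [0.5352, -0.3414, 0.1799]
ee_rot: [0.0, 0.583, 0.812, 0.0]
force: [0.2, 0.2, -0.3]
finger_gap: 0.646
```

```bash
python3 - <<'E'
from st import *
st()
c=cap('wrist');save(c,'w9')
E
```

```text
t 18.65 tcp [ 0.5352 -0.3414  0.1799] yaw 1.896 F [ 0.2  0.2 -0.3] gap 0.646 q [ 1.16  0.48 -0.88  1.55  0.38  1.3   0.55]
```

View pics/w9.png

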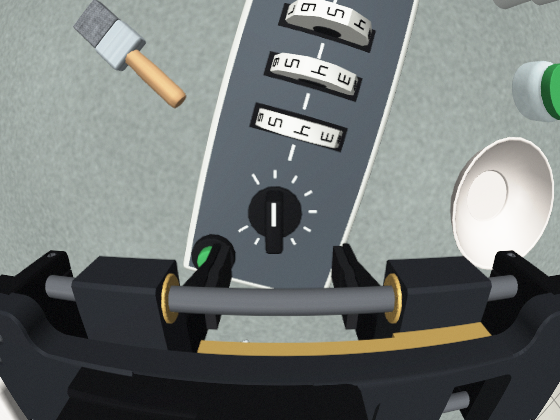

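Emit:
{"fn": "drive_tool", "kwargs": {"deltas": [[-3,-9,-30,0],[0,0,-30,0],[0,0,-25,0],[0,0,0,0],[0,0,0,0]]}}

```text
t: 19.2
tcp_pos: [0.532, -0.3511, 0.0953]
ee_rot: [-0.0, 0.583, 0.812, 0.0]
force: [0.7, -0.1, 0.9]
finger_gap: 0.649
```

```bash
python3 - <<'E'
from st import *
st()
c=cap('wrist');save(c,'w10')
E
```

```text
t 19.2 tcp [ 0.532  -0.3511  0.0953] yaw 1.896 F [ 0.7 -0.1  0.9] gap 0.649 q [ 1.14  0.56 -0.84  1.62  0.45  1.16  0.52]
```

View pics/w10.png

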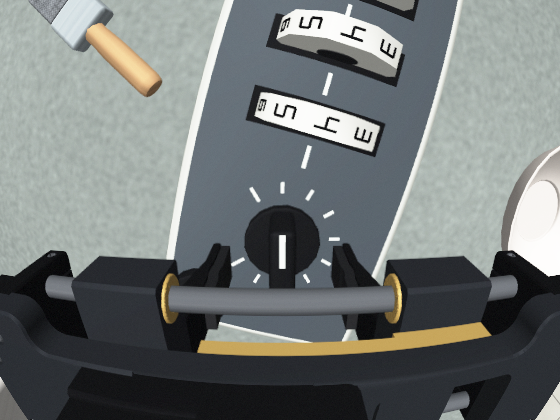

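Emit:
{"fn": "drive_tool", "kwargs": {"deltas": [[0,0,-10,0],[0,0,-7,0],[0,0,0,0]]}}

```text
t: 19.55
tcp_pos: [0.5312, -0.3514, 0.0768]
ee_rot: [-0.001, 0.583, 0.812, -0.0]
force: [-0.6, 0.4, -0.4]
finger_gap: 0.649
```

Emit:
{"fn": "drive_tool", "kwargs": {"deltas": [[0,0,0,0],[0,0,0,0],[0,0,0,0],[0,0,0,0],[0,0,0,0],[0,0,0,0],[0,0,0,0],[0,0,0,0]], "gripper": -1}}

```text
t: 20.35
tcp_pos: [0.5325, -0.3513, 0.0779]
ee_rot: [0.001, 0.583, 0.813, 0.0]
force: [5.7, -0.4, -2.3]
finger_gap: 0.159
```

```bash
python3 st.py
```

```text
t 20.35 tcp [ 0.5325 -0.3513  0.0779] yaw 1.897 F [ 5.7 -0.4 -2.3] gap 0.159 q [ 1.13  0.58 -0.83  1.64  0.46  1.13  0.51]
```

Emit:
{"fn": "drive_tool", "kwargs": {"deltas": [[0,0,0,-0.1],[0,0,0,-0.13],[0,0,0,-0.13],[0,0,0,-0.13],[0,0,0,-0.13],[0,0,0,-0.13],[0,0,0,-0.13],[0,0,0,-0.13]]}}

```text
t: 21.15
tcp_pos: [0.5317, -0.3512, 0.0778]
ee_rot: [-0.0, 0.904, 0.427, 0.0]
force: [1.9, 0.4, -0.3]
finger_gap: 0.158
```

Emit:
{"fn": "drive_tool", "kwargs": {"deltas": [[0,0,0,-0.13],[0,0,0,-0.13],[0,0,0,-0.13],[0,0,0,-0.13],[0,0,0,-0.13],[0,0,0,-0.13],[0,0,0,-0.13],[0,0,0,-0.13]]}}

```text
t: 21.95
tcp_pos: [0.5315, -0.3505, 0.0778]
ee_rot: [-0.001, 0.997, -0.079, -0.001]
force: [-0.9, 4.1, 2.3]
finger_gap: 0.157
```

Emit:
{"fn": "drive_tool", "kwargs": {"deltas": [[0,0,0,-0.05],[0,0,0,0],[0,0,0,0]]}}

```text
t: 22.25
tcp_pos: [0.5315, -0.3504, 0.0778]
ee_rot: [-0.001, 0.995, -0.1, -0.001]
force: [-2.2, 5.7, 3.3]
finger_gap: 0.157
```

```bash
python3 st.py
```

```text
t 22.25 tcp [ 0.5315 -0.3504  0.0778] yaw -0.201 F [-2.2  5.7  3.3] gap 0.157 q [ 0.84  0.47 -0.42  1.65  0.21  1.06 -1.42]
```

Emit:
{"fn": "drive_tool", "kwargs": {"deltas": [[0,0,0,0],[0,0,0,0],[0,0,0,0],[0,0,40,0],[0,0,40,0],[0,0,40,0],[0,0,20,0.1],[-20,40,0,0.1]], "gripper": 0}}

```text
t: 23.05
tcp_pos: [0.5133, -0.3168, 0.2209]
ee_rot: [0.002, 1.0, -0.002, 0.003]
force: [-0.2, 1.2, 0.5]
finger_gap: 0.499
```

Emit:
{"fn": "drive_tool", "kwargs": {"deltas": [[-25,40,0,0.06],[-25,20,0,0],[0,0,0,0]], "gripper": -1}}

```text
t: 23.35
tcp_pos: [0.4596, -0.2492, 0.218]
ee_rot: [0.001, 1.0, 0.03, -0.001]
force: [0.6, -0.0, -1.6]
finger_gap: 0.308
```

```bash
python3 - <<'E'
from st import *
st()
c=cap('wrist');save(c,'w11')
E
```

```text
t 23.35 tcp [ 0.4596 -0.2492  0.218 ] yaw 0.059 F [ 0.6 -0.  -1.6] gap 0.308 q [ 0.91  0.13 -0.53  1.78  0.07  1.26 -1.16]
```

View pics/w11.png

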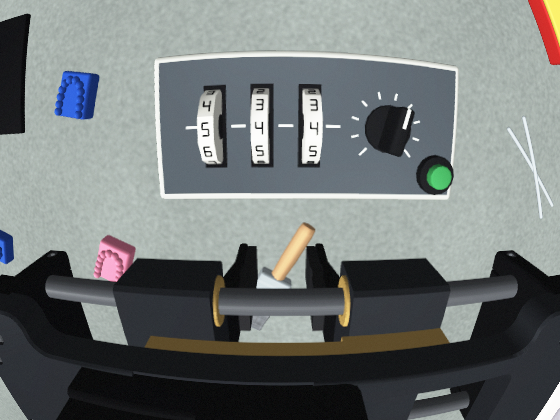

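Dial now points at the sixth mark, which is the fifth click. Now the wheels: move above wheel 1 with the fingers shut.

Emit:
{"fn": "drive_tool", "kwargs": {"deltas": [[19,17,0,0],[19,17,0,0],[19,17,-20,0],[18,17,-40,0],[0,0,-30,0],[0,0,0,0],[0,0,0,0]], "gripper": -1}}

```text
t: 24.1
tcp_pos: [0.537, -0.1846, 0.128]
ee_rot: [-0.0, 1.0, 0.028, -0.0]
force: [-0.2, 0.3, 0.0]
finger_gap: 0.008
```

```bash
python3 - <<'E'
from st import *
st()
c=cap('wrist');save(c,'w12')
E
```

```text
t 24.1 tcp [ 0.537  -0.1846  0.128 ] yaw 0.056 F [-0.2  0.3  0. ] gap 0.008 q [ 0.75  0.31 -0.58  1.78  0.19  1.11 -1.41]
```

View pics/w12.png

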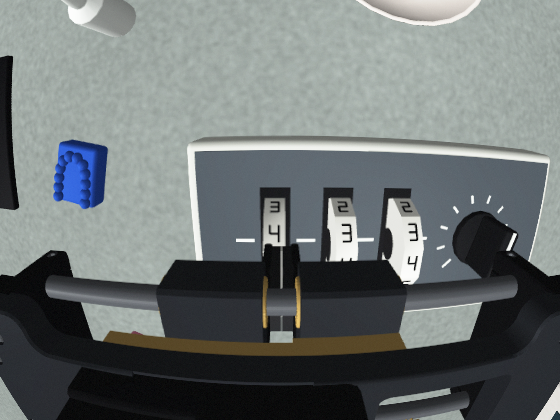

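Emit:
{"fn": "drive_tool", "kwargs": {"deltas": [[-2,2,-18,0],[0,0,-4,0],[0,0,-2,0],[0,0,-2,0],[0,0,0,0]]}}

```text
t: 24.65
tcp_pos: [0.5379, -0.1823, 0.1057]
ee_rot: [0.001, 1.0, 0.028, 0.003]
force: [0.3, 1.3, 12.4]
finger_gap: 0.007
```

```bash
python3 st.py
```

```text
t 24.65 tcp [ 0.5379 -0.1823  0.1057] yaw 0.056 F [ 0.3  1.3 12.4] gap 0.007 q [ 0.74  0.33 -0.58  1.81  0.2   1.06 -1.43]
```

Emit:
{"fn": "drive_tool", "kwargs": {"deltas": [[-4,0,0,0],[-5,0,0,0],[-5,0,0,0],[-5,0,0,0],[-5,0,0,0],[0,0,0,0]]}}

```text
t: 25.25
tcp_pos: [0.5128, -0.1837, 0.1062]
ee_rot: [0.002, 1.0, 0.028, 0.003]
force: [-2.2, -0.7, 18.5]
finger_gap: 0.006
```

```bash
python3 - <<'E'
from st import *
st()
c=cap('wrist');save(c,'w13',(150,130,560,420),1.9)
E
```

```text
t 25.25 tcp [ 0.5128 -0.1837  0.1062] yaw 0.055 F [-2.2 -0.7 18.5] gap 0.006 q [ 0.77  0.28 -0.58  1.86  0.18  1.04 -1.4 ]
```

View pics/w13.png

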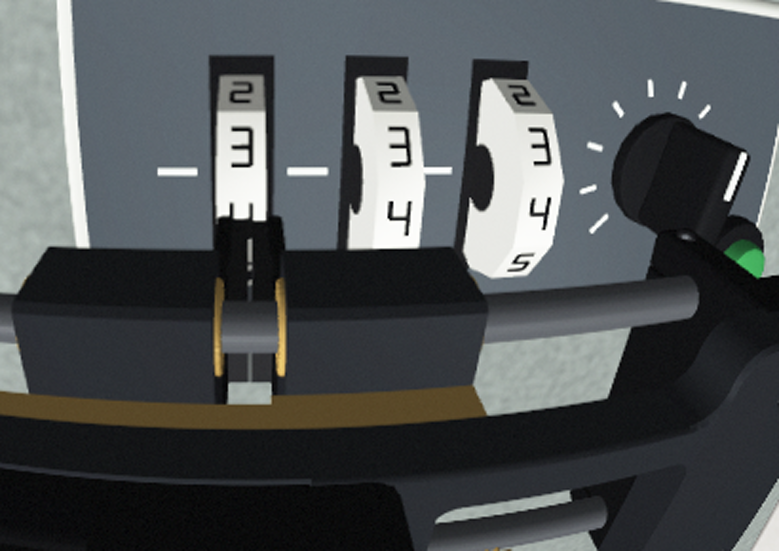

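Wheel 1 now reads 4. Next is wheel 2, dragging in +x.

Emit:
{"fn": "drive_tool", "kwargs": {"deltas": [[0,0,20,0],[-1,-22,0,0],[-1,-21,0,0],[0,0,0,0],[0,0,-16,0],[0,0,-4,0],[0,0,0,0]]}}

```text
t: 26.0
tcp_pos: [0.5109, -0.2257, 0.1061]
ee_rot: [0.002, 1.0, 0.028, 0.002]
force: [-6.0, -0.1, 23.9]
finger_gap: 0.006
```

```bash
python3 st.py
```

```text
t 26.0 tcp [ 0.5109 -0.2257  0.1061] yaw 0.056 F [-6.  -0.1 23.9] gap 0.006 q [ 0.81  0.31 -0.56  1.83  0.19  1.05 -1.33]
```

Emit:
{"fn": "drive_tool", "kwargs": {"deltas": [[0,0,2,0],[5,0,0,0],[5,0,0,0],[5,0,0,0],[5,0,0,0],[5,0,0,0],[0,0,0,0]]}}

```text
t: 26.7
tcp_pos: [0.536, -0.2239, 0.1061]
ee_rot: [0.0, 1.0, 0.029, 0.002]
force: [-0.5, 2.2, 12.2]
finger_gap: -0.001
```

```bash
python3 - <<'E'
from st import *
st()
c=cap('wrist');save(c,'w14',(150,130,560,420),1.9)
E
```

```text
t 26.7 tcp [ 0.536  -0.2239  0.1061] yaw 0.058 F [-0.5  2.2 12.2] gap -0.001 q [ 0.78  0.35 -0.55  1.77  0.21  1.07 -1.36]
```

View pics/w14.png

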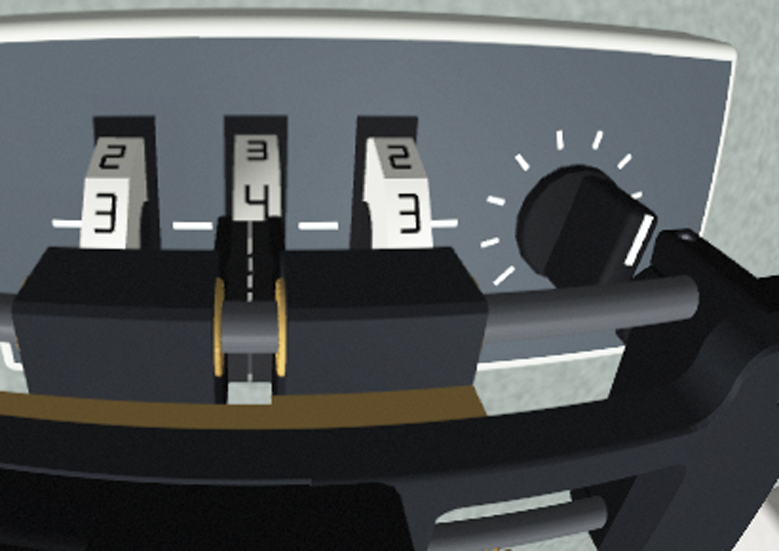

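Wheel 2 moved one step to 5, so each stroke gives one click. Two more strokes.

Emit:
{"fn": "drive_tool", "kwargs": {"deltas": [[0,0,18,0],[-13,-1,0,0],[-12,-1,0,0],[0,0,0,0],[0,0,-14,0],[0,0,-4,0],[0,0,0,0]]}}

```text
t: 27.45
tcp_pos: [0.5102, -0.2271, 0.106]
ee_rot: [0.001, 1.0, 0.028, 0.001]
force: [-7.7, 1.7, 29.8]
finger_gap: 0.005
```

Emit:
{"fn": "drive_tool", "kwargs": {"deltas": [[5,0,0,0],[5,0,0,0],[5,0,0,0],[5,0,0,0],[5,0,0,0],[0,0,0,0]]}}

```text
t: 28.05
tcp_pos: [0.5373, -0.2257, 0.1057]
ee_rot: [0.0, 1.0, 0.029, 0.003]
force: [0.8, 3.5, 22.1]
finger_gap: 0.003
```

```bash
python3 - <<'E'
from st import *
st()
c=cap('wrist');save(c,'w15',(150,130,560,420),1.9)
E
```

```text
t 28.05 tcp [ 0.5373 -0.2257  0.1057] yaw 0.058 F [ 0.8  3.5 22.1] gap 0.003 q [ 0.78  0.36 -0.55  1.77  0.21  1.07 -1.35]
```

View pics/w15.png

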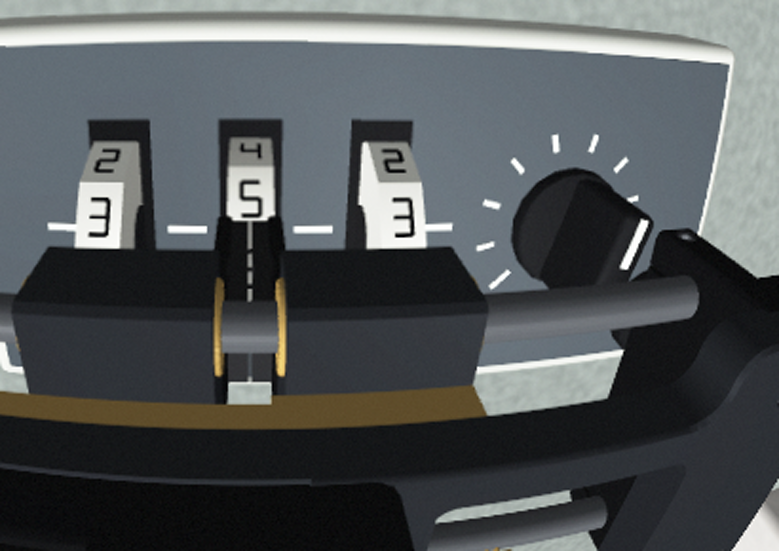

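Emit:
{"fn": "drive_tool", "kwargs": {"deltas": [[0,0,20,0],[-13,-1,0,0],[-12,0,0,0],[0,0,0,0],[0,0,-13,0],[0,0,-4,0],[0,0,0,0]]}}

```text
t: 28.8
tcp_pos: [0.5088, -0.2276, 0.1064]
ee_rot: [-0.0, 1.0, 0.028, -0.0]
force: [-1.8, 0.1, 8.2]
finger_gap: 0.004
```

Emit:
{"fn": "drive_tool", "kwargs": {"deltas": [[5,0,0,0],[5,0,0,0],[5,0,0,0],[5,0,0,0],[5,0,0,0],[0,0,0,0]]}}

```text
t: 29.4
tcp_pos: [0.5346, -0.2265, 0.1063]
ee_rot: [-0.001, 1.0, 0.029, 0.0]
force: [-0.4, 3.2, 10.1]
finger_gap: 0.003
```

```bash
python3 - <<'E'
from st import *
st()
c=cap('wrist');save(c,'w16',(150,130,560,420),1.9)
E
```

```text
t 29.4 tcp [ 0.5346 -0.2265  0.1063] yaw 0.058 F [-0.4  3.2 10.1] gap 0.003 q [ 0.78  0.36 -0.55  1.77  0.21  1.08 -1.35]
```

View pics/w16.png

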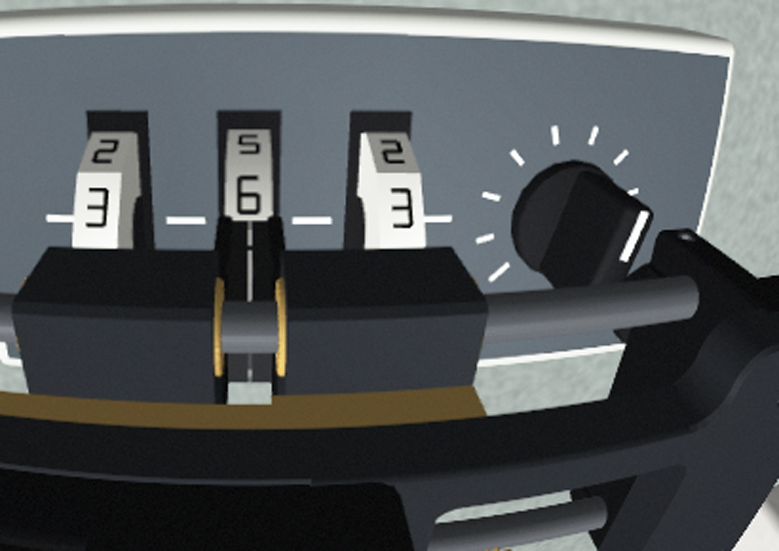

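Wheel 2 reads 7. Next, wheel 3: two strokes in -x.

Emit:
{"fn": "drive_tool", "kwargs": {"deltas": [[0,0,20,0],[4,-23,0,0],[3,-23,0,0],[0,0,0,0],[0,0,-16,0],[0,0,-4,0],[0,0,0,0]]}}

```text
t: 30.15
tcp_pos: [0.5416, -0.2728, 0.1062]
ee_rot: [0.0, 1.0, 0.029, 0.001]
force: [0.5, -1.4, 6.6]
finger_gap: 0.01
```

Emit:
{"fn": "drive_tool", "kwargs": {"deltas": [[-4,0,0,0],[-5,0,0,0],[-5,0,0,0],[-5,0,0,0],[-5,0,0,0],[0,0,0,0]]}}

```text
t: 30.75
tcp_pos: [0.5164, -0.2733, 0.1063]
ee_rot: [0.0, 1.0, 0.029, -0.0]
force: [0.0, -3.1, 4.0]
finger_gap: 0.007
```

```bash
python3 - <<'E'
from st import *
st()
c=cap('wrist');save(c,'w17',(150,130,560,420),1.9)
E
```

```text
t 30.75 tcp [ 0.5164 -0.2733  0.1063] yaw 0.057 F [ 0.  -3.1  4. ] gap 0.007 q [ 0.85  0.36 -0.53  1.76  0.2   1.08 -1.26]
```

View pics/w17.png

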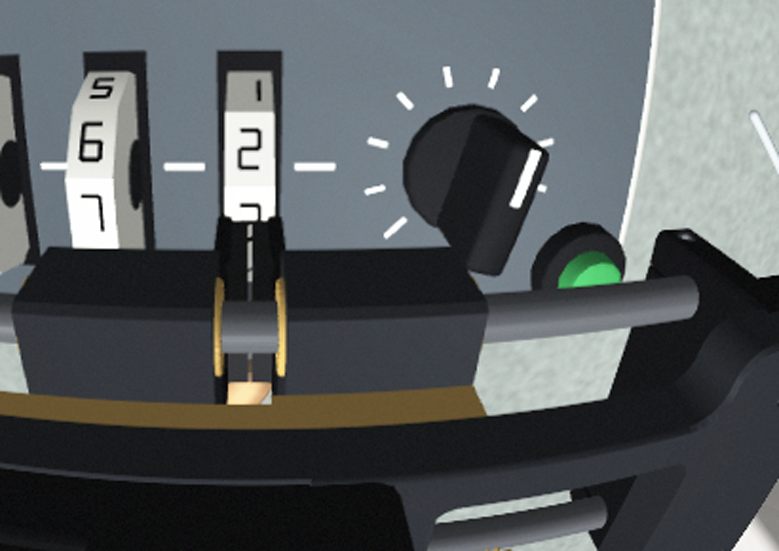

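Wheel 3 is at 3 now; one more stroke.

Emit:
{"fn": "drive_tool", "kwargs": {"deltas": [[0,0,20,0],[13,0,0,0],[12,1,0,0],[0,0,0,0],[0,0,-16,0],[0,0,-5,0],[0,0,0,0]]}}

```text
t: 31.5
tcp_pos: [0.5433, -0.272, 0.1059]
ee_rot: [0.0, 1.0, 0.029, 0.001]
force: [1.5, 1.6, 12.0]
finger_gap: 0.005
```

Emit:
{"fn": "drive_tool", "kwargs": {"deltas": [[-4,0,0,0],[-5,0,0,0],[-5,0,0,0],[-5,0,0,0],[-5,0,0,0],[0,0,0,0]]}}

```text
t: 32.1
tcp_pos: [0.5176, -0.2733, 0.1061]
ee_rot: [0.001, 1.0, 0.028, 0.001]
force: [0.3, -0.3, 13.2]
finger_gap: 0.005
```

Emit:
{"fn": "drive_tool", "kwargs": {"deltas": [[0,0,40,0],[-20,0,40,0],[-30,0,30,0],[-20,0,0,0],[0,0,0,0],[0,0,0,0]]}}

```text
t: 32.7
tcp_pos: [0.4469, -0.2727, 0.2145]
ee_rot: [-0.0, 1.0, 0.028, -0.001]
force: [0.5, 0.6, -0.1]
finger_gap: 0.004
```

```bash
python3 - <<'E'
from st import *
st()
c=cap('wrist');save(c,'w18');save(c,'w18z',(140,30,480,220),2.3)
t=cap('top');save(t,'top3',(140,150,300,310),3.75)
E
```

```text
t 32.7 tcp [ 0.4469 -0.2727  0.2145] yaw 0.056 F [ 0.5  0.6 -0.1] gap 0.004 q [ 0.97  0.13 -0.54  1.78  0.07  1.25 -1.11]
```

View pics/w18z.png

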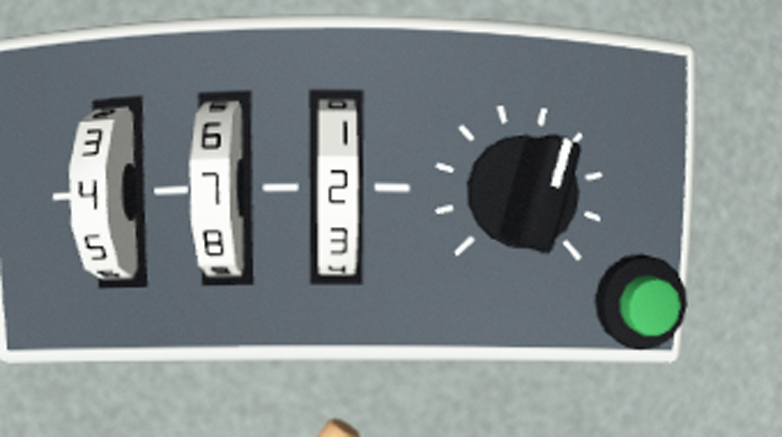

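View pics/top3.png

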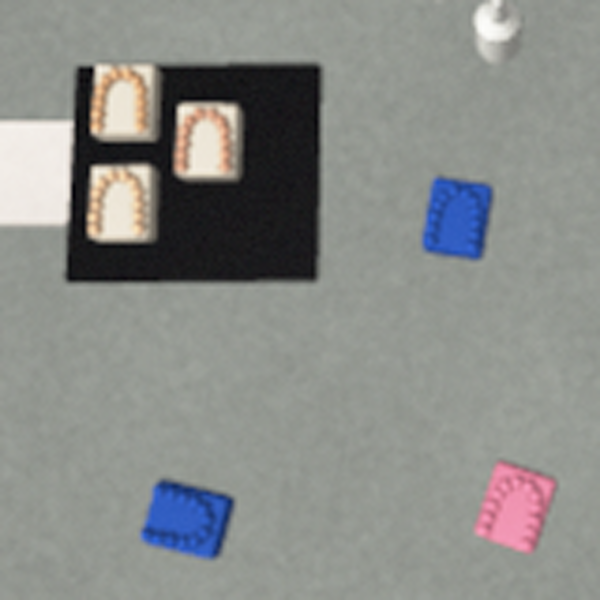

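```bash
python3 - <<'E'
from h import *
s=cap('scene');save(s,'sc3a',(300,310,450,420),5);save(s,'sc3b',(290,140,480,310),4)
t=cap('top');print(atz(t,272,84,.03))
E
```

```text
[ 0.93363788 -0.03269172  0.03      ]
```

View pics/sc3a.png

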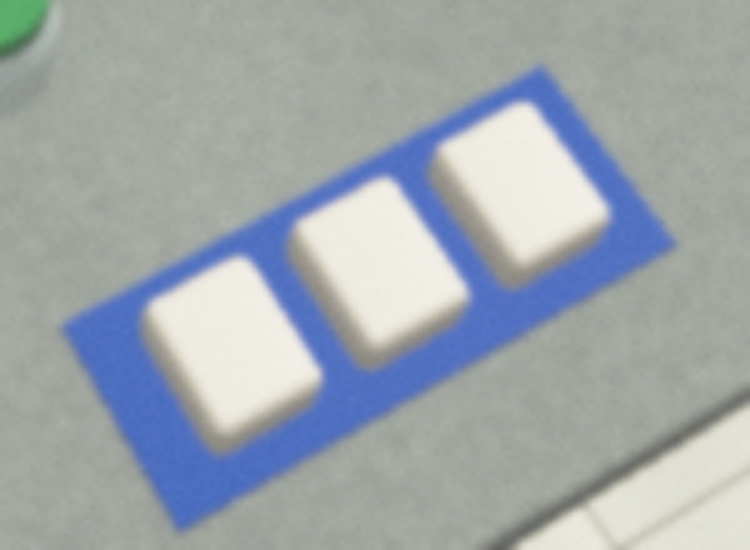

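View pics/sc3b.png

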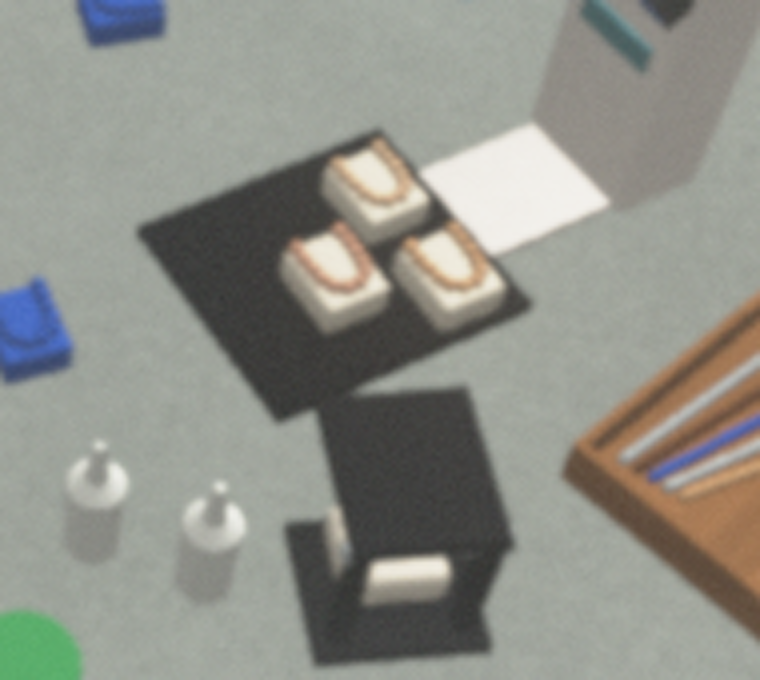

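Emit:
{"fn": "drive_tool", "kwargs": {"deltas": [[11,-34,0,0],[11,-34,-10,0],[11,-34,-30,0],[10,-33,-30,0],[0,0,-30,0],[0,0,-15,0],[0,0,0,0],[0,0,0,0]]}}

```text
t: 33.7
tcp_pos: [0.4915, -0.4068, 0.1016]
ee_rot: [0.0, 1.0, 0.029, 0.0]
force: [-0.2, 0.2, 0.8]
finger_gap: 0.009
```

```bash
python3 - <<'E'
from st import *
st()
c=cap('wrist');save(c,'w19')
E
```

```text
t 33.7 tcp [ 0.4915 -0.4068  0.1016] yaw 0.058 F [-0.2  0.2  0.8] gap 0.009 q [ 0.98  0.45 -0.46  1.63  0.22  1.11 -1.05]
```

View pics/w19.png

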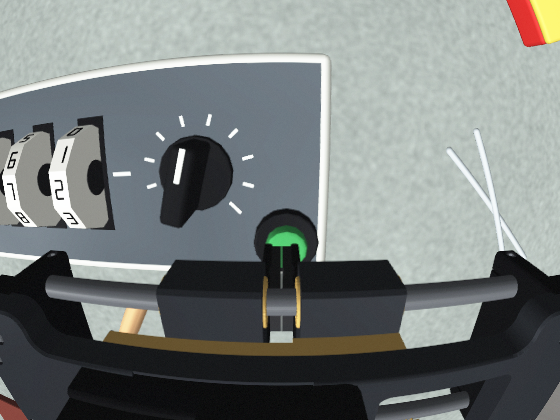

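Fingers are centred over the button. Press it.

Emit:
{"fn": "drive_tool", "kwargs": {"deltas": [[0,0,-13,0],[0,0,-5,0],[0,0,-4,0],[0,0,-2,0],[0,0,-1,0],[0,0,0,0],[0,0,0,0]]}}

```text
t: 34.45
tcp_pos: [0.491, -0.4076, 0.0782]
ee_rot: [0.001, 1.0, 0.028, 0.0]
force: [-7.5, 4.8, 21.5]
finger_gap: 0.002
```

```bash
python3 st.py
```

```text
t 34.45 tcp [ 0.491  -0.4076  0.0782] yaw 0.057 F [-7.5  4.8 21.5] gap 0.002 q [ 0.97  0.48 -0.45  1.65  0.23  1.07 -1.06]
```

Emit:
{"fn": "drive_tool", "kwargs": {"deltas": [[0,0,20,0],[0,0,40,0],[0,0,40,0],[-20,30,20,0],[-20,35,0,0],[-10,35,0,0],[0,0,0,0],[0,0,0,0]]}}

```text
t: 35.25
tcp_pos: [0.4406, -0.3073, 0.1961]
ee_rot: [0.001, 1.0, 0.029, 0.0]
force: [0.7, -0.2, -0.1]
finger_gap: 0.009
```

```bash
python3 - <<'E'
from st import *
st()
c=cap('wrist');save(c,'w20z',(140,30,480,220),2.3)
t=cap('top');save(t,'top4',(140,150,300,310),3.75)
E
```

```text
t 35.25 tcp [ 0.4406 -0.3073  0.1961] yaw 0.058 F [ 0.7 -0.2 -0.1] gap 0.009 q [ 1.    0.17 -0.53  1.78  0.09  1.22 -1.06]
```

View pics/w20z.png

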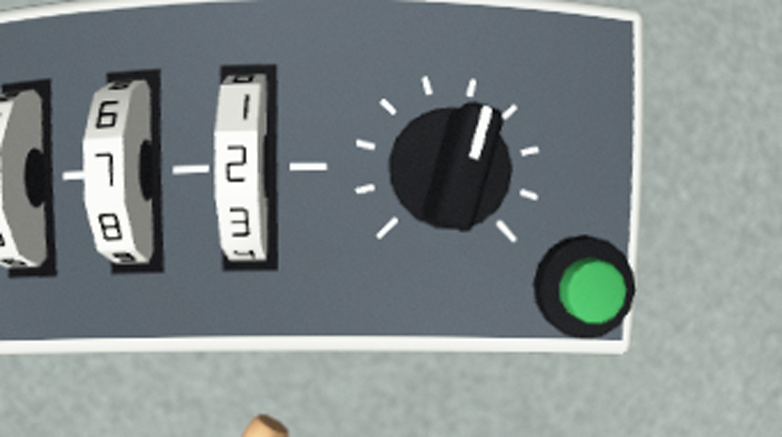

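View pics/top4.png

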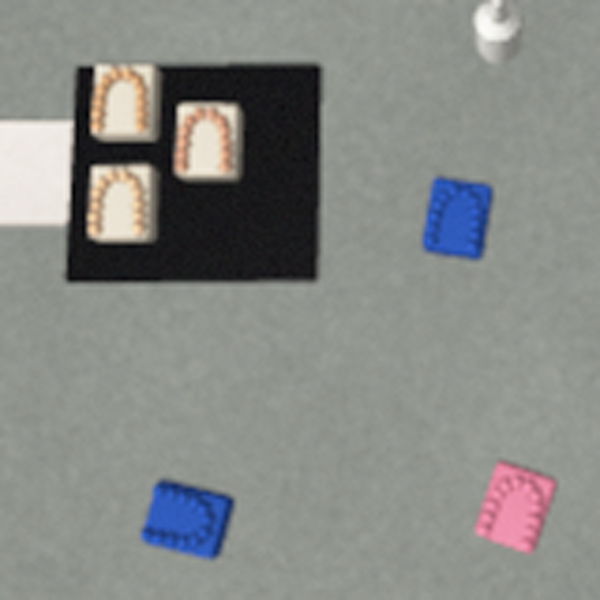

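```bash
python3 -c "
from h import *
print(workorder.finish_job())"
```

```text
the job is handed in; nothing more can be done
None
```

The job is handed in at about t = 35 s, and my last checks showed everything as ordered. No verdict came back.

- **Jaw models:** I found three loose cream models and stood all three upright on the black plate. The one placed on the right was later found about 4 cm to the left, still upright and well inside the allowed area, so I left it. The blue and pink look-alikes and the white blocks on the blue tray (no teeth) were not touched.
- **Thumbwheels:** They read 5-4-4 at the start. I dragged the rims and read 4-7-2 from the wrist camera before pressing the button. In the picture after the press only the 7 and 2 could be read; the left wheel was cut off, but nothing had touched it since.
- **Dial:** I turned it four clicks clockwise from click 1. Its pointer is on the sixth mark, which is the fifth click from the anticlockwise stop. It looked the same after the press.
- **Start button:** Pressed to the end of its 6 mm travel, reaching about 21 N on the tool, then let go. In the last picture it stood up again and the robot was clear of everything.
- **Bystanders:** I saw no sign that any had moved, but I did not measure them again.
- **Disagreement:** The fixed cameras put the plate and the console top about 8 mm too low. I relied on the wrist-camera measurements, which mostly matched the heights given.

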